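Torque check of a V-block clamp screw

TASK

Check the V-block's clamp screw: take the T-handled torque key from its wooden stand, fit its square socket fully over the screw's square head without leaning on it, and turn clockwise until the key reads 0.6 newton-metres, then hold it there for two seconds. The screw must hold without turning, so never let the reading pass 0.7 and never strain the screw in the loosening direction. Then ease off, lift the key away and stand it upright in its stand again, leaving the rack, the parts and the brush alone.

Things in the scene. Friction and masses are not known exactly. Their poses are not given: they have to be found in the camera images.
- key_grip (a point): Centre of the torque key's black crossbar, where it is gripped: bar 96 mm long (this point's x), 16 mm thick (y), 18 mm high. It is 101 mm above the socket's lower end; z is up the shank. The 0.3 kg key is 110 mm tall. Its 72 mm scale disc lies 37 mm below this point: let fingertips reach no more than 30 mm below. At the start the key stands upright, its bar at any yaw within 70 degrees of x.
- socket (a point): Centre of the open lower end of the key's steel socket; z up the shank, x and y square to the socket's walls. The socket is square, 26 mm outside, 17.6 mm inside, 13 mm deep to its solid floor. Socket and shank are joined to the handle by a torsion spring; at rest the socket's axes are parallel to the crossbar's.
- key_reading (a joint): Torque reading: twist of the key's spring in rad, 0 at rest; 1 rad = 1.2 N m, so 0.5 rad is 0.6 N m and 0.583 rad is 0.7 N m. It grows as the handle is turned clockwise (from above) against the screw; negative means loosening torque. A thin pointer above the scale disc turns with the socket; ticks are 0.1 N m apart, zero is the medium tick, 0.6 the one long tick.
- key: The torque key as a whole (its loose handle, with disc and crossbar); origin at the centre of the socket's lower end, x along the crossbar, z up.
- screw_head (a point): Centre of the top of the clamp screw's upright steel head, 116 mm above the bench. The head is 16 mm square and 14 mm tall, its top 4 mm chamfered to 12 mm square; x, y are square to its flats (yaw differs from the fixture's), z up. Fully home, the socket's floor rests on it, its lower end 13 mm below this point. It fits in four ways, with 0.8 mm play a side, 6 degrees of free turn either way.
- screw_corner (a point): A corner of the screw's square head, 11.3 mm from its axis, 4 mm below the top; it shows whether the screw turns. The screw is tight and would turn only above about 0.8 N m.
- fixture: The fixed holding fixture: ground plate 120 mm (x) by 150 mm (y) by 14 mm, on it a dark V-block with a 34 mm steel shaft lying along y, and a steel yoke over it along x, 85 mm by 28 mm, top at 96 mm. Origin at the centre of the plate's underside, straight below the clamp screw. Nothing on it is higher than the screw.
- stand_hole (a point): Centre of the floor of the hole in the torque key's fixed wooden stand, 12 mm above the bench; z up. The stand is a 90 mm square block 40 mm high with one round hole, 43 mm in diameter and 28 mm deep. The key stands in it with its socket on the hole's floor.
- rack: Fixed dark wooden rack for finished parts, 80 mm (x) by 200 mm (y) by 84 mm high, beyond the work; origin under its centre.
- part_a: Bystander: turned dark steel cylinder, 35 mm in diameter and 114 mm tall, standing in the rack; origin at the centre of its lower end.
- part_b: Bystander: the same kind of turned cylinder, in another hole of the rack.
- brush: Bystander: a small bench brush lying on the bench; origin at its underside.
Things that resemble listed ones, but are neither listed nor needed, are in the scene too. What is shaped like the fixture but green is not meant. There is more than one size of the key; the job needs the smaller.

How it is judged:
By the outcome, as a careful person would: the job done as asked, in the order asked, and still so for the second after the job is handed in, with the robot touching nothing.
It also fails if it takes over 64 s, if anything falls off the work surface, if the arm or the gripper's body presses on something with over 40 N, if the wrist force passes 120 N, or if a joint passes its speed limit or range.

ROBOT

A 6-joint arm with a two-finger parallel gripper is mounted at the origin on the work surface. World frame = base frame: x ahead of the robot, y to its left, z up, the work surface at z = 0. Lengths are in m, angles in rad, forces in N, time in s.
With the tool pointing down it reaches from about 0.275 to 1 m from the base axis. Payload 8.4 kg.
Tool frame: the origin (TCP) lies at the very end of the fingers, on their centre line; the grasp point (between the pads) lies 19 mm behind it; y points along the fingers, z is the direction in which the jaws open and shut, and the axes are right-handed (so a half turn about y gives the same grasp; the last joint's range is limited). The gripper opens to 85 mm and grips with 20 to 120 N. Pads are 22 mm wide; open, the fingers measure 114 mm over their backs; the gripper's body (76 mm by 85 mm) begins 54 mm behind the grasp point. The pads swing forward as they close: fully open they stand 13 mm farther back than shut.
Start: joints at [1.128, 0.353, 1.633, -0, 1.155, -0.002], TCP at [0.267, 0.565, 0.231] pointing down, gripper open.
Joint ranges: [-2.63, 2.63], [-0.92, 2.1], [0.06, 2.66], [-1.3, 4.44], [0, 2.69], [-3.02, 3.02]. Speed limits (rad/s): [2.22, 2.22, 2.79, 3.14, 3.14, 3.14].

INTERFACE

Orientations are given as a 3x3 rotation matrix whose columns are the frame's x, y, z axes.
In Python, from bench import r gives the robot as it stands.
- The arm moves only by the tool send_rows, never from a script. Its arguments are lists of equal length, an entry for each row: "translation": the shift along the tool's x, y, z in cm, a list of three; "delta_rot": the turn, a rotation vector about the tool's x, y, z in rad, a list of three; "hand": the closure, from -1 (fully open) to 1 (shut). A call has 1 to 5 rows; each row is the pose to reach, as a shift and turn from the pose commanded when the call began, along the tool's axes at that moment; what a row does not reach only later rows make up. A row lasts 1/12 s, in which the tool goes at most 41.7 mm and 7.16 degrees, less where a joint would pass 70% of its speed; a pose out of reach is approached as far as the arm can. A call with a gripper value outside its range is refused whole. The fingers move at their own pace and stop on an object; the grip force is fixed at half the most. Time passes only in rows, so rows that repeat a pose let the fingers close. It gives the time, the measured TCP pose, the force and the opening at its end, in the units of the state.
- r.get_obs(): the state, without advancing time (a new reading comes with each control period).
- r.get_image(name): name is "scene" or "top" or "wrist"; returns a dict with "frame" (420x560x3 uint8, red, green, blue), "mtx" (3x3 intrinsics, pixels), "cam_to_world" (4x4, takes a point from camera to world coordinates). Camera axes: x right, y up, looking along -z (the intrinsics and any distortion apply to the point x, -y, -z); pixel columns grow to the right and rows downward; lengths in m; the calibration is good to about 2 mm. A picture is of the moment at which its call begins. There is no depth.
- r.hand_in(): hands the job in, once; it reports no verdict.
The state is a dict: "t": time; "joint_positions": joint angles; "joint_velocities": joint speeds; "joint_torque": joint torques, N m; "position": TCP position; "eef_rot": TCP orientation; "contact_force": force on the tool from outside, world axes, zero at the start; "ft_torque": the same for the moment, N m; "gripper_width": finger opening in m.
Only numpy, scipy, OpenCV 4.12 (cv2) and the standard library are available. Lean on these libraries where they do the work, as an engineer would, in place of code of your own. Each camera call takes 0.05 s, during which the arm holds its last target. There are 200 camera calls.

## Working session

There is one attempt and no reset: what is moved stays moved. The work goes in short steps, Python scripts to look and compute and a tool call to move; the robot and the scene stay as the last step left them, time stands still between calls to the robot, and variables do not carry over. Pictures are saved under pics/ and viewed, about 8 in all and at most 12, crops included, and the job is handed in when it is done.

Besides the shell and the picture viewer there is one more tool, called as name(argument=value, ...) on one line, values as JSON. send_rows: Moves the arm, as the interface text tells. Its arguments: {"type":"object","properties":{"translation":{"type":"array","items":{"type":"array","items":{"type":"number"}}},"delta_rot":{"type":"array","items":{"type":"array","items":{"type":"number"}}},"hand":{"type":"array","items":{"type":"number"}}},"required":["translation","delta_rot","hand"]}

```bash
mkdir -p pics; ls
python3 - <<'E'
from bench import r
import cv2,numpy as np,pickle
o=r.get_obs()
for k,v in o.items(): print(k,np.round(v,4).tolist())
d={}
for n in("scene","top","wrist"):
    g=r.get_image(n); d[n]=g
    cv2.imwrite(f"pics/{n}0.png",g["frame"][:,:,::-1]); print(n,g["mtx"].tolist(),g["cam_to_world"].round(4).tolist(),[k for k in g])
pickle.dump(d,open("im0.pkl","wb"))
E
```

```text
pics
t 0.0
joint_positions [1.1276, 0.3537, 1.6341, 0.0, 1.1552, -0.0024]
joint_velocities [0.0012, 0.0008, -0.0023, 0.0006, 0.0006, -0.0002]
joint_torque [-0.0017, -60.5232, -34.207, -0.0, 0.009, -0.0]
position [0.2665, 0.5648, 0.2305]
eef_rot [[0.9044, -0.0006, 0.4267], [-0.4267, -0.0012, 0.9044], [-0.0, -1.0, -0.0014]]
contact_force [-0.2455, 0.2443, 0.7347]
ft_torque [0.005, 0.0295, -0.0226]
gripper_width 0.0855
scene [[505.0306599651269, 0.0, 277.71092545470606], [0.0, 505.0306599651269, 205.92297745891972], [0.0, 0.0, 1.0]] [[0.101, -0.8467, 0.5224, 1.1339], [0.9949, 0.0878, -0.05, -0.0842], [-0.0035, 0.5248, 0.8512, 1.0205], [0.0, 0.0, 0.0, 1.0]] ['frame', 'mtx', 'cam_to_world']
top [[478.57177665795, 0.0, 278.6381452377774], [0.0, 478.57177665795, 215.3633288298777], [0.0, 0.0, 1.0]] [[-0.0905, 0.9757, -0.1996, 0.3551], [-0.9959, -0.0886, 0.0183, -0.0051], [0.0001, 0.2005, 0.9797, 1.2259], [0.0, 0.0, 0.0, 1.0]] ['frame', 'mtx', 'cam_to_world']
wrist [[292.5694638317717, 0.0, 281.89469211840395], [0.0, 292.5694638317717, 210.68446285521372], [0.0, 0.0, 1.0]] [[0.4263, -0.8689, -0.2515, 0.2036], [0.9046, 0.4093, 0.1195, 0.5943], [-0.0009, -0.2785, 0.9604, 0.3737], [0.0, 0.0, 0.0, 1.0]] ['frame', 'mtx', 'cam_to_world']
```

View pics/top0.png

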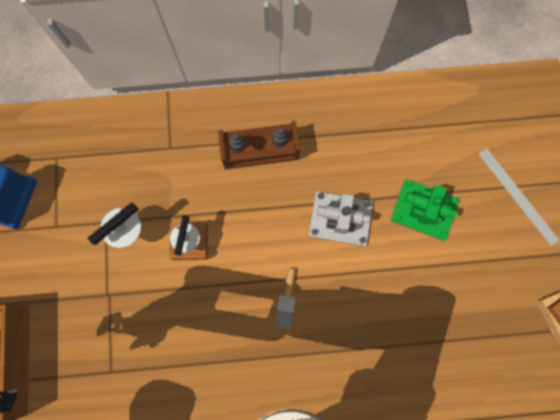

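View pics/scene0.png

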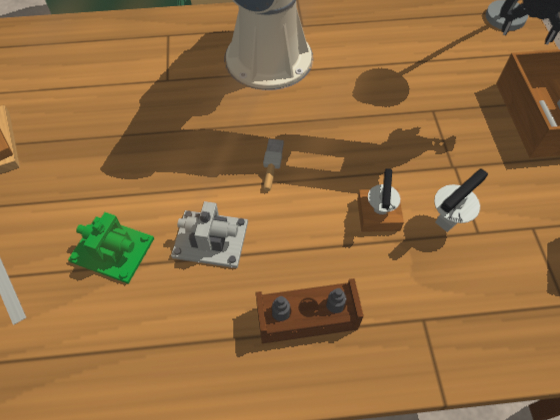

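The top view shows the small key in its stand at about (185,236) and the grey fixture at (342,217). In the scene view they are at (385,195) and (210,235). The larger key at (120,228) in the top view and the green fixture are decoys. Next I'll enlarge these spots.

```bash
cat > h.py <<'E'
import numpy as np,cv2,pickle
from scipy.spatial.transform import Rotation as R
def proj(g,P):
    P=np.atleast_2d(P); T=np.linalg.inv(g["cam_to_world"]); c=P@T[:3,:3].T+T[:3,3]
    c=c*[1,-1,-1]; q=c@g["mtx"].T; return q[:,:2]/q[:,2:]
def ray(g,uv,z):
    T=np.array(g["cam_to_world"]); d=np.linalg.inv(g["mtx"])@[*uv,1]; d=T[:3,:3]@(d*[1,-1,-1])
    return T[:3,3]+d*(z-T[2,3])/d[2]
def crop(g,c,h,w,s):
    """crop centred at c=(u,v), half sizes, scale, with tick labels every 10 px"""
    u,v=int(c[0]),int(c[1]); f=g["frame"][v-h:v+h,u-w:u+w,::-1]
    f=cv2.resize(f,None,fx=s,fy=s,interpolation=cv2.INTER_CUBIC)
    for k in range(u-w,u+w):
        if k%10==0: x=int((k-u+w+.5)*s); cv2.line(f,(x,0),(x,5),(0,0,255),1); cv2.putText(f,str(k),(x-10,15),0,.33,(0,0,255),1)
    for k in range(v-h,v+h):
        if k%10==0: y=int((k-v+h+.5)*s); cv2.line(f,(0,y),(5,y),(0,0,255),1); cv2.putText(f,str(k),(6,y+4),0,.33,(0,0,255),1)
    return f
E
python3 - <<'E'
from h import *
d=pickle.load(open("im0.pkl","rb"))
a=[crop(d["top"],(187,238),30,40,5),crop(d["top"],(342,217),30,40,5)]
b=[crop(d["scene"],(385,200),30,40,5),crop(d["scene"],(210,235),30,40,5)]
cv2.imwrite("pics/c0.png",np.vstack([np.hstack(a),np.hstack(b)]))
E
```

```text
(no output)
```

View pics/c0.png

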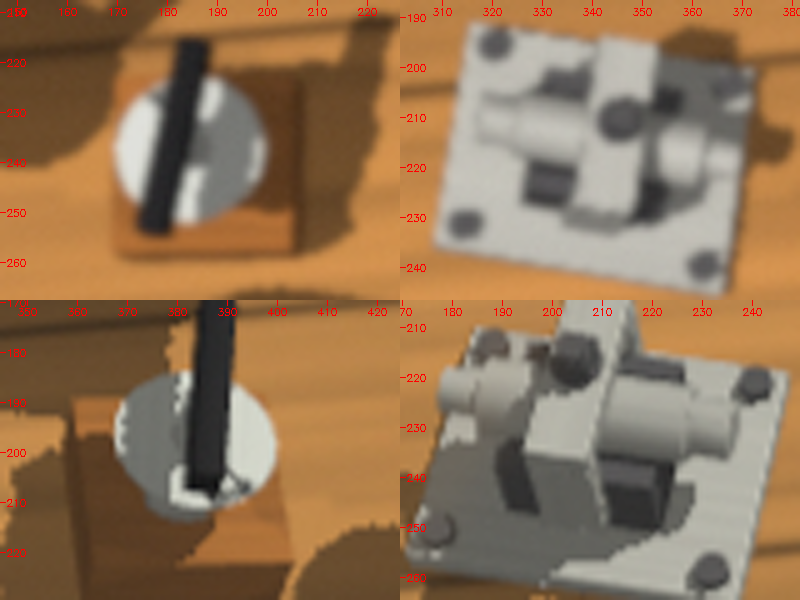

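The crops show the bar in the top view running from (186.5,215) to (176,254). The dark screw head is at (345.5,210) in the top view and (204.5,213) in the scene view.

Run:
```python
from h import *
d=pickle.load(open("im0.pkl","rb"));t,s=d["top"],d["scene"]
a=ray(t,(186.5,215),.122);b=ray(t,(176,254),.122);print("bar",a,b,(a+b)/2,np.linalg.norm(a-b),np.degrees(np.arctan2(*(a-b)[1::-1])))
print("disc top",ray(t,(184.5,237.5),.076),"scene",ray(s,(384,197),.076))
print("screw",ray(t,(345.5,210),.114),ray(s,(204.5,213),.112))
st=[(171,220),(205,222),(208,258),(170,258)]
print("stand top?",[ray(t,p,.04)[:2].round(4).tolist() for p in st])
pl=[(315,192),(374,200),(366,245),(308,236)]
P=np.array([ray(t,p,.014)[:2] for p in pl]);print(P.round(3),P.mean(0))
# wrist: where does the camera sit in the tool frame
from bench import r
o=r.get_obs();Rt=np.array(o["eef_rot"]);T=d["wrist"]["cam_to_world"];print("cam in tool",Rt.T@(T[:3,3]-o["position"]),(Rt.T@T[:3,:3]).round(3).tolist())
```

```text
bar [0.60050095 0.19029818 0.122     ] [0.51054395 0.2193183  0.122     ] [0.55552245 0.20480824 0.122     ] 0.09452210813476909 -17.879696189956036
disc top [0.55539786 0.2061857  0.076     ] scene [0.55535718 0.20830284 0.076     ]
screw [ 0.58021048 -0.18529753  0.114     ] [ 0.5777529  -0.18524032  0.112     ]
stand top? [[0.6094, 0.2444], [0.5965, 0.1593], [0.5049, 0.1573], [0.5135, 0.2513]]
[[ 0.655 -0.128]
 [ 0.62  -0.279]
 [ 0.505 -0.243]
 [ 0.541 -0.098]] [ 0.58050122 -0.18673337]
cam in tool [-0.0693747  -0.14302809 -0.00045008] [[-0.0, -0.96, -0.278], [-0.0, 0.278, -0.96], [1.0, -0.0, -0.0]]
```

View pics/wrist0.png

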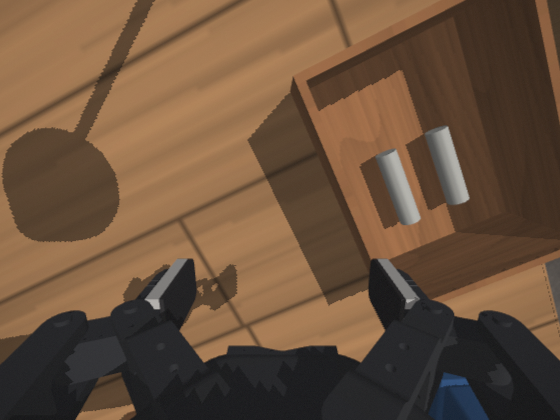

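The wrist view has the fingers at the bottom of the frame and an open box ahead, with no key visible yet. Estimates so far are key grip at (0.5555, 0.206) with the bar at -18°, and the screw at (0.579, -0.186). I'll move to hover over the key.

send_rows(translation=[[3,0,-1.4],[6.6,0,-3.2],[10.2,0,-5.0],[13.8,0,-6.7],[17.4,0,-8.5]], delta_rot=[[0,0,0],[0,0,0],[0,0,0],[0,0,0],[0,0,0]], hand=[-1,-1,-1,-1,-1])

```text
t: 0.57
position: [0.3884, 0.4127, 0.2311]
eef_rot: [[0.905, -0.0, 0.426], [-0.426, -0.0, 0.905], [-0.0, -1.0, -0.0]]
contact_force: [1.1, 2.2, -0.1]
gripper_width: 0.0856
```

send_rows(translation=[[3.6,0,-1.75],[7.2,0,-3.5],[10.8,0,-5.25],[14.4,0,-7.0],[17.4,0,-8.5]], delta_rot=[[0,0,0],[0,0,0],[0,0,0],[0,0,0],[0,-0.05,0]], hand=[-1,-1,-1,-1,-1])

```text
t: 0.98
position: [0.5101, 0.2607, 0.2312]
eef_rot: [[0.924, 0.0, 0.382], [-0.382, -0.0, 0.924], [0.0, -1.0, -0.0]]
contact_force: [2.0, 0.7, 0.0]
gripper_width: 0.0853
```

```bash
cat >> h.py <<'E'
def st():
    from bench import r
    o=r.get_obs(); X=np.array(o["eef_rot"]); p=np.array(o["position"])
    print("t",round(float(o["t"]),2),"p",p.round(4),"yaw",np.degrees(np.arctan2(X[1,0],X[0,0])).round(2),"tilt",X[:,1].round(4),"F",np.round(o["contact_force"],2),"M",np.round(o["ft_torque"],3),"w",round(float(o["gripper_width"]),4),"q6",round(float(o["joint_positions"][5]),2))
    return o,X,p
def to(target,yaw=None):
    """tool-frame shift (cm) and turn (rad) from the measured pose to a target pointing down"""
    o,X,p=st(); print("shift cm",(X.T@(np.array(target)-p)*100).round(2))
    if yaw is not None:
        c,s=np.cos(np.radians(yaw)),np.sin(np.radians(yaw)); Y=np.array([[c,0,-s],[s,0,c],[0,-1,0]])
        print("turn",R.from_matrix(X.T@Y).as_rotvec().round(4))
E
python3 -c "
from h import *
to([.5555,.206,.19],-18)"
```

```text
t 0.98 p [0.5101 0.2607 0.2312] yaw -22.46 tilt [ 1.e-04 -4.e-04 -1.e+00] F [2.03 0.65 0.05] M [-0.    -0.069 -0.024] w 0.0853 q6 -0.71
shift cm [ 6.29  4.12 -3.32]
turn [ 0.0003 -0.0778  0.0002]
```

send_rows(translation=[[2,1,-1],[4,2.4,-2],[6.0,3.6,-3.2],[6.2,4.1,-3.2],[6.2,4.1,-3.2]], delta_rot=[[0,-0.03,0],[0,-0.06,0],[0,-0.078,0],[0,-0.078,0],[0,-0.078,0]], hand=[-1,-1,-1,-1,-1])

```text
t: 1.4
position: [0.5537, 0.2086, 0.1887]
eef_rot: [[0.951, -0.003, 0.31], [-0.31, -0.001, 0.951], [-0.002, -1.0, -0.002]]
contact_force: [-1.2, -0.5, -0.1]
gripper_width: 0.0856
```

Run:
```python
from h import *
from bench import r
st(); g=r.get_image("wrist"); pickle.dump(g,open("w1.pkl","wb"))
print(proj(g,[.5555,.206,.122]), proj(g,[.5555,.206,.076]))
f=cv2.resize(g["frame"][:,:,::-1],(784,588),interpolation=cv2.INTER_CUBIC)
for k in range(0,560,20): cv2.line(f,(int(k*1.4),0),(int(k*1.4),4 if k%100 else 12),(0,0,255),1); cv2.line(f,(0,int(k*1.4)),(4 if k%100 else 12,int(k*1.4)),(0,0,255),1)
cv2.imwrite("pics/w1.png",f)
```

```text
t 1.4 p [0.5537 0.2086 0.1887] yaw -18.06 tilt [-2.6e-03 -9.0e-04 -1.0e+00] F [-1.16 -0.49 -0.09] M [ 0.044  0.062 -0.005] w 0.0856 q6 -0.9
[[280.08668651 224.99803718]] [[280.45897292 208.61934586]]
```

View pics/w1.png

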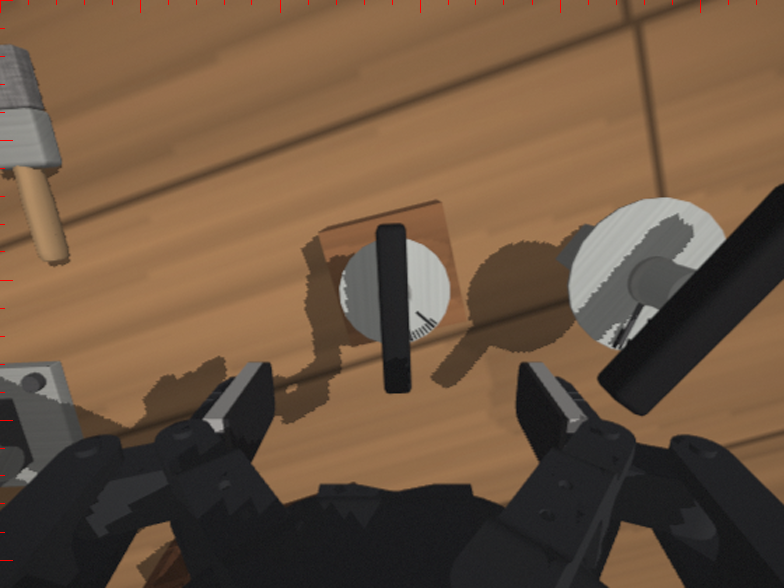

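The wrist view shows the key's bar from about (391,225) to (397,392) in the enlarged picture, and the disc centred near (396,288). The scale ticks and pointer are at the disc's lower right, near (425,325). I'll fit the bar precisely.

Run:
```python
from h import *
g=pickle.load(open("w1.pkl","rb"));f=g["frame"].astype(int)
m=(f.max(2)<60).astype(np.uint8); m[:, :255]=0; m[:,310:]=0; m[:155]=0;m[284:]=0
n,l,s,c=cv2.connectedComponentsWithStats(m); i=1+np.argmax(s[1:,4]); print(s[i],c[i])
ys,xs=np.nonzero(l==i); z=.122
P=np.array([ray(g,(x,y),z)[:2] for x,y in zip(xs,ys)])
rr=cv2.minAreaRect((P*1000).astype(np.float32)); print(rr)
print("disc centre", [ray(g,(u/1.4,v/1.4),.076) for u,v in [(395.5,290)]])
```

```text
[ 269  160   26  121 2404] [281.01830283 218.89808652]
((554.8742065429688, 207.84164428710938), (16.78243064880371, 95.76080322265625), 74.76376342773438)
disc centre [array([0.55475103, 0.20819303, 0.076     ])]
```

```bash
python3 -c "
from h import *
to([.5549,.208,.094],-15.2)"
```

```text
t 1.45 p [0.5535 0.2096 0.1896] yaw -18.02 tilt [-1.8e-03 -3.0e-04 -1.0e+00] F [0.2  0.29 0.48] M [-0.066 -0.008 -0.016] w 0.0854 q6 -0.9
shift cm [ 0.19  9.56 -0.1 ]
turn [ 0.0008 -0.0492 -0.0016]
```

send_rows(translation=[[0.1,2.5,-0.1],[0.2,5,-0.1],[0.2,7,-0.1],[0.2,8.6,-0.1],[0.2,9.5,-0.1]], delta_rot=[[0,-0.025,0],[0,-0.049,0],[0,-0.049,0],[0,-0.049,0],[0,-0.049,0]], hand=[-1,-1,-1,-1,-1])

```text
t: 1.87
position: [0.5543, 0.2092, 0.0941]
eef_rot: [[0.966, -0.002, 0.26], [-0.26, -0.0, 0.966], [-0.001, -1.0, -0.001]]
contact_force: [-0.2, -0.1, 0.1]
gripper_width: 0.0855
```

```bash
python3 -c "
from h import *
to([.5549,.208,.094],-15.2)"
```

```text
t 1.87 p [0.5543 0.2092 0.0941] yaw -15.06 tilt [-1.6e-03 -3.0e-04 -1.0e+00] F [-0.23 -0.14  0.09] M [0.003 0.02  0.029] w 0.0855 q6 -0.95
shift cm [ 0.09  0.01 -0.1 ]
turn [ 0.0007  0.0024 -0.0014]
```

send_rows(translation=[[0.1,0,-0.1],[0.1,0,-0.1],[0.1,0,-0.1],[0.1,0,-0.1],[0.1,0,-0.1]], delta_rot=[[0,0,0],[0,0,0],[0,0,0],[0,0,0],[0,0,0]], hand=[0,0.5,1,1,1])

```text
t: 2.28
position: [0.5569, 0.2074, 0.0964]
eef_rot: [[0.965, 0.002, 0.261], [-0.261, 0.001, 0.965], [0.001, -1.0, 0.001]]
contact_force: [0.6, 0.1, 0.5]
gripper_width: 0.0254
```

send_rows(translation=[[0,0,0],[0,0,0],[0,0,0],[0,0,0],[0,0,0]], delta_rot=[[0,0,0],[0,0,0],[0,0,0],[0,0,0],[0,0,0]], hand=[1,1,1,1,1])

```text
t: 2.7
position: [0.5571, 0.2072, 0.0965]
eef_rot: [[0.965, 0.002, 0.261], [-0.261, 0.001, 0.965], [0.002, -1.0, 0.001]]
contact_force: [-0.1, -2.0, 6.5]
gripper_width: 0.0164
```

```bash
python3 -c "
from h import *
st()"
```

```text
t 2.7 p [0.5571 0.2072 0.0965] yaw -15.12 tilt [ 1.7e-03  6.0e-04 -1.0e+00] F [-0.12 -2.    6.49] M [-0.084  0.192 -0.014] w 0.0164 q6 -0.95
```

send_rows(translation=[[0,-0.5,0],[0,-1.2,0],[0,-2,0],[0,-3,0],[0,-4,0]], delta_rot=[[0,0,0],[0,0,0],[0,0,0],[0,0,0],[0,0,0]], hand=[1,1,1,1,1])

```text
t: 3.12
position: [0.5563, 0.207, 0.1364]
eef_rot: [[0.965, 0.0, 0.261], [-0.261, 0.0, 0.965], [0.0, -1.0, 0.0]]
contact_force: [1.2, -0.2, -3.0]
gripper_width: 0.0168
```

send_rows(translation=[[0,-2,0],[0,-4,0],[0,-6,0],[0,-8,0],[0,-9,0]], delta_rot=[[0,0,0],[0,0,0],[0,0,0],[0,0,0],[0,0,0]], hand=[1,1,1,1,1])

```text
t: 3.53
position: [0.5573, 0.2074, 0.2288]
eef_rot: [[0.965, 0.004, 0.261], [-0.261, 0.001, 0.965], [0.003, -1.0, 0.002]]
contact_force: [0.6, 1.0, -2.4]
gripper_width: 0.0165
```

Run:
```python
from h import *
from bench import r
o,X,p=st()
g=r.get_image("wrist"); pickle.dump(g,open("w2.pkl","wb")); s=r.get_image("scene"); pickle.dump(s,open("s2.pkl","wb")); st()
T=np.array(g["cam_to_world"]);print("cam in tool",X.T@(T[:3,3]-p),(X.T@T[:3,:3]).round(3).tolist())
a=g["frame"][150:420,:,::-1]; a=cv2.resize(a,(800,386),interpolation=cv2.INTER_CUBIC)
cv2.imwrite("pics/w2.png",a)
```

```text
t 3.53 p [0.5573 0.2074 0.2288] yaw -15.11 tilt [ 0.0036  0.0013 -1.    ] F [ 0.62  1.04 -2.41] M [ 0.004 -0.077 -0.016] w 0.0165 q6 -0.95
t 3.63 p [0.5575 0.2075 0.2278] yaw -15.11 tilt [ 0.004   0.0015 -1.    ] F [-0.76 -0.22 -3.79] M [0.028 0.009 0.006] w 0.0162 q6 -0.95
cam in tool [-0.06943919 -0.14311212 -0.00060477] [[-0.0, -0.96, -0.279], [-0.0, 0.279, -0.96], [1.0, -0.0, -0.0]]
```

View pics/w2.png

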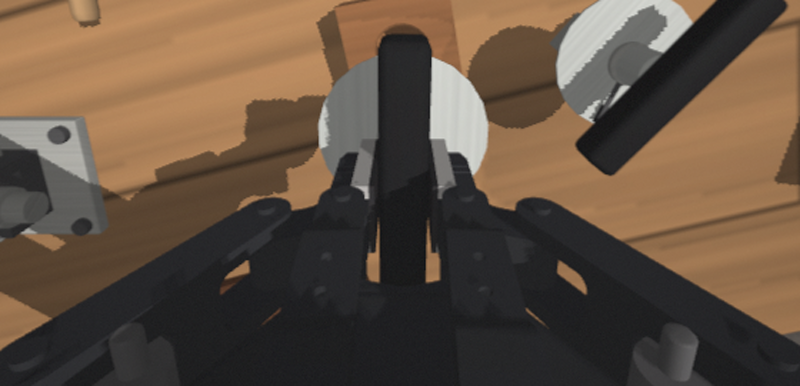

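The key is held, with its bar between the pads and the disc below the fingertips; the far bar end is at (405,35) and the disc spans x = 319–488 in the crop. The scale is hidden by the fingers. Next I'll move to a viewing pose beside the screw.

send_rows(translation=[[0.5,0,-0.9],[1.7,0,-2.9],[3.4,0,-5.6],[5.2,0,-8.6],[7.0,0,-11.6]], delta_rot=[[0,0,0],[0,0,0],[0,0,0],[0,0,0],[0,0,0]], hand=[1,1,1,1,1])

```text
t: 4.05
position: [0.5929, 0.0749, 0.2235]
eef_rot: [[0.966, -0.003, 0.26], [-0.26, -0.001, 0.966], [-0.002, -1.0, -0.001]]
contact_force: [0.9, -0.7, -3.3]
gripper_width: 0.0163
```

send_rows(translation=[[1.8,0,-3],[3.6,0,-6],[5.4,0,-9],[7.2,0,-12],[9,0,-15]], delta_rot=[[0,0,0],[0,0,0],[0,0,0],[0,0,0],[0,0,0]], hand=[1,1,1,1,1])

```text
t: 4.47
position: [0.6405, -0.0939, 0.2233]
eef_rot: [[0.965, -0.003, 0.261], [-0.261, 0.0, 0.965], [-0.003, -1.0, -0.001]]
contact_force: [0.8, 0.3, -2.7]
gripper_width: 0.0167
```

send_rows(translation=[[1.8,0,-3],[3.6,0,-6],[5.2,0,-8.6],[6.2,0,-10.2],[6.4,0,-10.6]], delta_rot=[[0,0,0],[0,0,0],[0,0,0],[0,0,0],[0,0,0]], hand=[1,1,1,1,1])

```text
t: 4.88
position: [0.6749, -0.2147, 0.2228]
eef_rot: [[0.965, -0.002, 0.263], [-0.263, -0.001, 0.965], [-0.002, -1.0, -0.001]]
contact_force: [-0.4, 1.2, -3.2]
gripper_width: 0.0164
```

send_rows(translation=[[0,1,0],[0,3,0],[0,5,0],[0,5.8,0],[0,5.8,0]], delta_rot=[[0,0,0],[0,0,0],[0,0,0],[0,0,0],[0,0,0]], hand=[1,1,1,1,1])

```text
t: 5.3
position: [0.6731, -0.2089, 0.1634]
eef_rot: [[0.966, -0.006, 0.26], [-0.26, 0.002, 0.966], [-0.006, -1.0, 0.0]]
contact_force: [-0.7, 0.3, -3.8]
gripper_width: 0.0166
```

Run:
```python
from h import *
from bench import r
o,X,p=st()
g=r.get_image("wrist"); g["X"]=X; g["p"]=p; pickle.dump(g,open("w3.pkl","wb")); st()
c=proj(g,[.579,-.1855,.116])[0]; print(c)
a=crop(g,(min(max(c[0],70),490),max(c[1],50)),50,66,6)
b=cv2.resize(g["frame"][:,:,::-1],(800,600))
cv2.imwrite("pics/w3.png",a)
```

```text
t 5.3 p [ 0.6731 -0.2089  0.1634] yaw -15.07 tilt [-0.0061  0.0021 -1.    ] F [-0.66  0.29 -3.81] M [ 0.072  0.022 -0.001] w 0.0166 q6 -1.61
t 5.35 p [ 0.6743 -0.2093  0.1654] yaw -15.07 tilt [-0.0034  0.0012 -1.    ] F [ 1.06  0.24 -2.71] M [-0.018 -0.062  0.001] w 0.0169 q6 -1.61
[279.70623446  78.78547809]
```

View pics/w3.png

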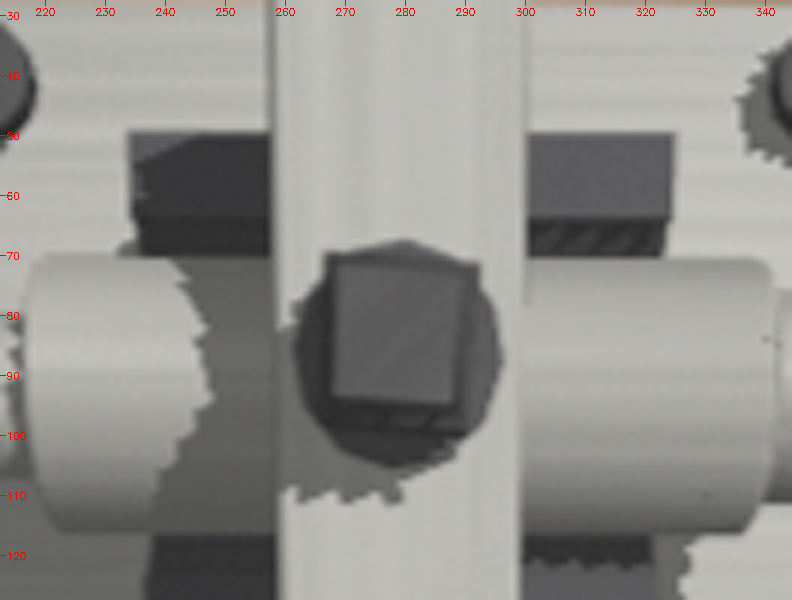

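The wrist view shows the screw's square head cleanly. Its 12 mm top face has corners near crop (333,265), (466,277), (455,404) and (331,395), so it is centred near image pixel (279,83) with a yaw a few degrees off the tool's.

Run:
```python
from h import *
g=pickle.load(open("w3.pkl","rb")); X,p=g["X"],g["p"]
C=np.array([(333,265),(466,277),(455,404),(331,395)],float); U=np.c_[280+(C[:,0]-405)/6,80+(C[:,1]-315)/6]
P=np.array([ray(g,u,.116) for u in U]); print(P.round(4),P.mean(0))
e=np.roll(P,-1,0)-P; print("sides",np.linalg.norm(e,axis=1).round(4),"yaw",np.degrees(np.arctan2(e[:,1],e[:,0])).round(1))
gray=g["frame"].astype(float).mean(2)
m=((gray>82)&(gray<118)).astype(np.uint8); m[:70]=0;m[97:]=0;m[:,:266]=0;m[:,292:]=0
n,l,s,c=cv2.connectedComponentsWithStats(m,connectivity=4); i=1+np.argmax(s[1:,4]); print(s[i],c[i])
ys,xs=np.nonzero(l==i); Q=np.array([ray(g,u,.116)[:2] for u in zip(xs,ys)])*1000
print(cv2.minAreaRect(Q.astype(np.float32)), Q.mean(0), len(Q)); print(gray[70:97:2,264:294:2].astype(int))
# key in hand from w2: tool-frame x of bar ends / disc, camera pose from its own calibration
w=pickle.load(open("w2.pkl","rb")); T=np.array(w["cam_to_world"]); 
Xw=T[:3,:3]@np.linalg.inv(np.array(X.T@np.array(g["cam_to_world"])[:3,:3]))
pw=T[:3,3]-Xw@(X.T@(np.array(g["cam_to_world"])[:3,3]-p)); print("pw",pw)
def tool(u,v,y):
    d=np.linalg.inv(w["mtx"])@[u,v,1]; d=Xw.T@T[:3,:3]@(d*[1,-1,-1]); o=Xw.T@(T[:3,3]-pw); return o+d*(y-o[1])/d[1]
for y in(-.0255,-.028):
    print("far",tool(405*.7,150+35*.7,y),"near",tool(403*.7,150+284*.7,y))
print("disc far",tool(403*.7,150+53*.7,.0205),"L",tool(319*.7,150+126*.7,.0205),"R",tool(488*.7,150+126*.7,.0205))
```

```text
[[ 0.5734 -0.1912  0.116 ]
 [ 0.5779 -0.1787  0.116 ]
 [ 0.5891 -0.1828  0.116 ]
 [ 0.585  -0.1947  0.116 ]] [ 0.58133752 -0.18686016  0.116     ]
sides [0.0133 0.0119 0.0126 0.0121] yaw [  70.2  -20.  -108.9  163.3]
[269  72  22  23 443] [278.6772009   82.81941309]
((581.1563720703125, -186.68270874023438), (12.626985549926758, 12.238192558288574), 69.62112426757812) [ 581.02354405 -186.69202296] 443
[[184 161  86  97  81  74  79  83  86  89  94 115 163 188 183]
 [184 151  65  87  86  85  83  81  80  79  79  80  80  90 106]
 [184 125  63  92  95  95  94  94  90  91  91  90  91  82  96]
 [144  60  60  93  95  94  93  93  91  92  92  92  95  81  84]
 [ 67  53  60  95  94  94  93  92  92  91  93  93  94  81  86]
 [ 58  51  59  94  93  92  91  91  91  93  94  93  93  77  85]
 [ 56  52  59  93  92  92  92  93  93  94  94  92  93  76  88]
 [ 57  53  61  91  92  91  91  94  94  93  92  94  90  77  87]
 [ 56  51  60  92  91  91  92  94  92  92  92  95  89  80  89]
 [ 57  50  64  91  91  93  93  93  91  93  93  94  83  77  89]
 [ 57  48  63  91  92  93  92  91  93  93  95  95  81  77  92]
 [ 56  49  70  91  94  92  91  93  93  94  94  97  80  78  92]
 [ 57  49  49  59  63  66  73  78  83  89  93  97  76  78  92]
 [ 74  48  46  47  47  46  46  48  49  52  54  52  55  77  92]]
pw [0.55734378 0.20740943 0.22877421]
far [-5.05868140e-02 -2.55000000e-02  9.07425427e-05] near [ 0.03436781 -0.0255     -0.00042545]
far [-5.09880949e-02 -2.80000000e-02  7.64254683e-05] near [ 0.03216063 -0.028      -0.00042879]
disc far [-0.03599743  0.0205     -0.00042854] L [-0.00486697  0.0205     -0.03560473] R [-0.00489019  0.0205      0.03520517]
```

```bash
cat > key.py <<'E'
from h import *
from scipy.optimize import least_squares
w=pickle.load(open("w2.pkl","rb")); hsv=cv2.cvtColor(w["frame"],cv2.COLOR_RGB2HSV)
CT=np.array([[0,-.96,-.279],[0,.279,-.96],[1,0,0]]); CO=np.array([-.0694,-.1431,-.0005])
def tool(u,v,y):
    d=CT@(np.linalg.inv(w["mtx"])@[u,v,1]*[1,-1,-1]); return CO+d*(y-CO[1])/d[1]
m=((hsv[...,1]<40)&(hsv[...,2]>90)).astype(np.uint8); m[:, :215]=0;m[:,350:]=0;m[:180]=0;m[270:]=0
L=[];
for v in range(196,245,2):
    x=np.nonzero(m[v])[0]
    if len(x): L+=[(x[0]-.5,v),(x[-1]+.5,v)]
L=np.array(L); print(L[::6].astype(int).tolist())
for y in(.018,.0205):
    Q=np.array([tool(*q,y)[[0,2]] for q in L])
    f=lambda a:np.hypot(Q[:,0]-a[0],Q[:,1]-a[1])-a[2]
    s=least_squares(f,[0,0,.036],loss="soft_l1",f_scale=.0005); print("disc y",y,s.x.round(4),np.abs(s.fun).max().round(4))
    f2=lambda a:np.hypot(Q[:,0]-a[0],Q[:,1]-a[1])-.036
    s=least_squares(f2,[0,0],loss="soft_l1",f_scale=.0005); print("   fixed r",s.x.round(4))
col=w["frame"][165:190,278:288].mean((1,2)).astype(int); print("bar far column from v=165",col.tolist())
E
python3 key.py
```

```text
[[248, 196], [240, 202], [234, 208], [231, 214], [226, 220], [224, 226], [223, 232], [222, 238], [222, 244]]
disc y 0.018 [-0.0017 -0.0005  0.0353] 0.0006
   fixed r [-0.0004 -0.0004]
disc y 0.0205 [-0.0006 -0.0005  0.0358] 0.0006
   fixed r [-0.0003 -0.0005]
bar far column from v=165 [114, 101, 82, 68, 63, 63, 62, 63, 51, 33, 30, 31, 30, 32, 34, 36, 38, 39, 39, 40, 40, 41, 41, 41, 41]
```

The disc fit puts the key axis on the TCP axis within 0.5 mm and upright. The screw is at (0.5811, -0.1867) with yaw about -20°. I'll raise the key and move over the screw.

send_rows(translation=[[0,-1,0],[0,-2.5,0],[0,-4,0],[0,-4.8,0],[0,-4.8,0]], delta_rot=[[0,0,0],[0,0,0],[0,0,0],[0,0,0],[0,0,0]], hand=[1,1,1,1,1])

```text
t: 5.77
position: [0.6774, -0.2109, 0.2196]
eef_rot: [[0.965, 0.006, 0.26], [-0.26, -0.002, 0.965], [0.006, -1.0, -0.0]]
contact_force: [0.7, -1.1, -2.9]
gripper_width: 0.0165
```

send_rows(translation=[[-1,0,0],[-3,0,-0.1],[-5.2,0,-0.2],[-7.4,0,-0.2],[-9,0,-0.2]], delta_rot=[[0,0,0],[0,0.03,0],[0,0.06,0],[0,0.087,0],[0,0.087,0]], hand=[1,1,1,1,1])

```text
t: 6.18
position: [0.5851, -0.1881, 0.2143]
eef_rot: [[0.938, -0.003, 0.345], [-0.345, 0.001, 0.939], [-0.003, -1.0, -0.0]]
contact_force: [0.8, 0.4, -3.4]
gripper_width: 0.0166
```

send_rows(translation=[[-0.4,0,0],[-0.55,0,0],[-0.55,0,0],[-0.55,0,0],[-0.55,0,0]], delta_rot=[[0,0,0],[0,0,0],[0,0,0],[0,0,0],[0,0,0]], hand=[1,1,1,1,1])

```text
t: 6.6
position: [0.5837, -0.1873, 0.2152]
eef_rot: [[0.939, 0.0, 0.343], [-0.343, -0.0, 0.939], [0.0, -1.0, -0.0]]
contact_force: [0.4, -0.2, -2.1]
gripper_width: 0.0167
```

Run:
```python
from h import *
from bench import r
to([.5816,-.1864,.2025],-20)
s=r.get_image("scene"); t=r.get_image("top"); pickle.dump((s,t),open("st4.pkl","wb"))
to([.5816,-.1864,.2025],-20)
c=proj(s,[.581,-.187,.15])[0]; c2=proj(t,[.581,-.187,.15])[0]
cv2.imwrite("pics/st4.png",np.hstack([crop(s,c,40,33,6),crop(t,c2,40,33,6)]))
```

```text
t 6.6 p [ 0.5837 -0.1873  0.2152] yaw -20.09 tilt [ 4.e-04 -2.e-04 -1.e+00] F [ 0.37 -0.2  -2.12] M [-0.031  0.029  0.041] w 0.0167 q6 -1.53
shift cm [-0.23  1.27  0.01]
turn [ 0.     -0.0016  0.0005]
t 6.7 p [ 0.5835 -0.1872  0.2151] yaw -20.1 tilt [ 0.  0. -1.] F [ 0.16 -0.42 -3.23] M [ 0.04   0.036 -0.003] w 0.0165 q6 -1.53
shift cm [-0.21  1.26  0.01]
turn [-0.     -0.0017  0.    ]
```

View pics/st4.png

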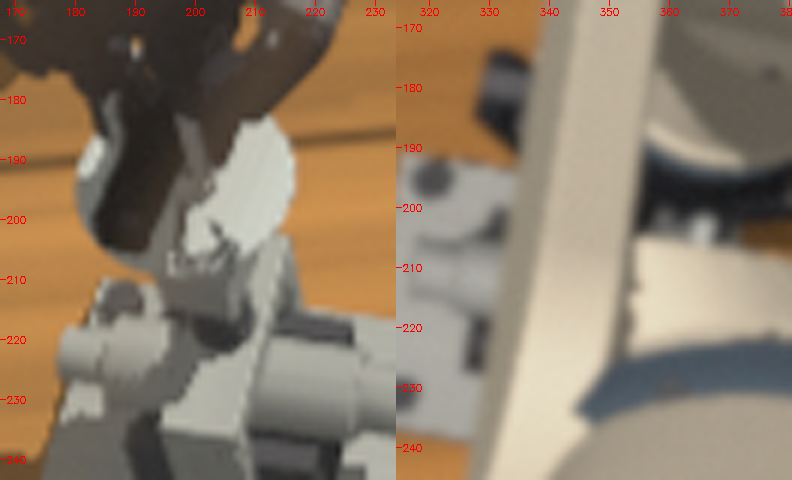

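The scene view shows the key above the screw, with the socket near (204,212) and the disc scale facing the scene camera near (203,206). The arm blocks the top camera. I'll align, then lower in small steps while watching the force.

send_rows(translation=[[-0.1,0,0],[-0.2,0.5,0],[-0.2,0.9,0],[-0.2,1.2,0],[-0.2,1.2,0]], delta_rot=[[0,0,0],[0,0,0],[0,0,0],[0,0,0],[0,0,0]], hand=[1,1,1,1,1])

```text
t: 7.12
position: [0.5805, -0.1862, 0.2021]
eef_rot: [[0.939, -0.002, 0.344], [-0.344, 0.0, 0.939], [-0.002, -1.0, -0.0]]
contact_force: [0.3, -0.1, -3.4]
gripper_width: 0.0166
```

Run:
```python
from h import *
to([.5816,-.1864,.2025],-20)
```

```text
t 7.12 p [ 0.5805 -0.1862  0.2021] yaw -20.1 tilt [-1.6e-03  5.0e-04 -1.0e+00] F [ 0.3  -0.11 -3.44] M [0.003 0.037 0.005] w 0.0166 q6 -1.53
shift cm [ 0.11 -0.04  0.02]
turn [ 0.0001 -0.0018 -0.0016]
```

send_rows(translation=[[0.07,0,0],[0.07,0.15,0],[0.07,0.3,0],[0.07,0.45,0],[0.07,0.45,0]], delta_rot=[[0,0,0],[0,0,0],[0,0,0],[0,0,0],[0,0,0]], hand=[1,1,1,1,1])

```text
t: 7.53
position: [0.5816, -0.1866, 0.1985]
eef_rot: [[0.939, -0.0, 0.344], [-0.344, 0.0, 0.939], [-0.0, -1.0, -0.0]]
contact_force: [-0.4, -0.1, -3.1]
gripper_width: 0.0165
```

Run:
```python
from h import *
to([.5816,-.1864,.2025],-20)
```

```text
t 7.53 p [ 0.5816 -0.1866  0.1985] yaw -20.1 tilt [-4.e-04  1.e-04 -1.e+00] F [-0.44 -0.15 -3.11] M [ 0.018 -0.042 -0.02 ] w 0.0165 q6 -1.53
shift cm [-0.01 -0.4   0.02]
turn [ 0.     -0.0017 -0.0004]
```

send_rows(translation=[[0,0.1,0],[0,0.2,0],[0,0.3,0],[0,0.3,0],[0,0.3,0]], delta_rot=[[0,0,0],[0,0,0],[0,0,0],[0,0,0],[0,0,0]], hand=[1,1,1,1,1])

```text
t: 7.95
position: [0.5817, -0.1866, 0.1957]
eef_rot: [[0.939, -0.0, 0.344], [-0.344, 0.0, 0.939], [-0.0, -1.0, -0.0]]
contact_force: [-0.3, -0.3, -2.5]
gripper_width: 0.0164
```

Run:
```python
from h import *
to([.5816,-.1864,.1875],-20)
```

```text
t 7.95 p [ 0.5817 -0.1866  0.1957] yaw -20.1 tilt [-1.e-04  0.e+00 -1.e+00] F [-0.25 -0.26 -2.46] M [-0.01  -0.034  0.021] w 0.0164 q6 -1.53
shift cm [-0.02  0.82  0.02]
turn [ 0.     -0.0017 -0.0001]
```

Still no contact force, with about 5 mm of head inside the socket. I'll continue down.

send_rows(translation=[[0,0.1,0],[0,0.2,0],[0,0.3,0],[0,0.4,0],[0,0.4,0]], delta_rot=[[0,0,0],[0,0,0],[0,0,0],[0,0,0],[0,0,0]], hand=[1,1,1,1,1])

```text
t: 8.37
position: [0.5816, -0.1866, 0.1915]
eef_rot: [[0.939, -0.0, 0.344], [-0.344, 0.0, 0.939], [-0.0, -1.0, -0.0]]
contact_force: [0.4, -0.9, -3.1]
gripper_width: 0.0168
```

Run:
```python
from h import *
to([.5816,-.1864,.1875],-20)
```

```text
t 8.37 p [ 0.5816 -0.1866  0.1915] yaw -20.1 tilt [-4.e-04  1.e-04 -1.e+00] F [ 0.45 -0.9  -3.15] M [ 0.018 -0.013 -0.029] w 0.0168 q6 -1.53
shift cm [-0.01  0.4   0.02]
turn [ 0.     -0.0017 -0.0004]
```

send_rows(translation=[[0,0.1,0],[0,0.2,0],[0,0.25,0],[0,0.25,0]], delta_rot=[[0,0,0],[0,0,0],[0,0,0],[0,0,0]], hand=[1,1,1,1])

```text
t: 8.7
position: [0.5817, -0.1866, 0.1891]
eef_rot: [[0.939, -0.0, 0.344], [-0.344, 0.0, 0.939], [-0.0, -1.0, -0.0]]
contact_force: [0.7, 0.4, -2.3]
gripper_width: 0.0165
```

send_rows(translation=[[0,0.05,0],[0,0.05,0],[0,0.05,0]], delta_rot=[[0,0,0],[0,0,0],[0,0,0]], hand=[1,1,1])

```text
t: 8.95
position: [0.5817, -0.1866, 0.1888]
eef_rot: [[0.939, -0.0, 0.344], [-0.344, 0.0, 0.939], [-0.0, -1.0, -0.0]]
contact_force: [0.3, 0.4, -2.9]
gripper_width: 0.0164
```

Run:
```python
from h import *
to([.5816,-.1864,.1875],-20)
```

```text
t 8.95 p [ 0.5817 -0.1866  0.1888] yaw -20.1 tilt [-1.e-04  0.e+00 -1.e+00] F [ 0.29  0.36 -2.93] M [-0.056 -0.033 -0.012] w 0.0164 q6 -1.53
shift cm [-0.02  0.13  0.02]
turn [ 0.     -0.0017 -0.0001]
```

Next, 0.5 mm steps, looking for the first touch.

send_rows(translation=[[0,0.05,0],[0,0.05,0]], delta_rot=[[0,0,0],[0,0,0]], hand=[1,1])

```text
t: 9.12
position: [0.5817, -0.1866, 0.1882]
eef_rot: [[0.939, -0.0, 0.344], [-0.344, 0.0, 0.939], [-0.0, -1.0, -0.0]]
contact_force: [-0.3, -0.1, -3.8]
gripper_width: 0.0166
```

send_rows(translation=[[0,0.05,0],[0,0.05,0]], delta_rot=[[0,0,0],[0,0,0]], hand=[1,1])

```text
t: 9.28
position: [0.5817, -0.1866, 0.1877]
eef_rot: [[0.939, -0.0, 0.344], [-0.344, 0.0, 0.939], [-0.0, -1.0, -0.0]]
contact_force: [-0.1, -0.2, -3.5]
gripper_width: 0.0166
```

Run:
```python
from h import *
to([.5816,-.1864,.1875],-20)
```

```text
t 9.28 p [ 0.5817 -0.1866  0.1877] yaw -20.1 tilt [-1.e-04  0.e+00 -1.e+00] F [-0.09 -0.21 -3.53] M [-0.011  0.101 -0.011] w 0.0166 q6 -1.53
shift cm [-0.02  0.02  0.01]
turn [ 0.     -0.0017 -0.0001]
```

send_rows(translation=[[0,0.05,0],[0,0.05,0]], delta_rot=[[0,0,0],[0,0,0]], hand=[1,1])

```text
t: 9.45
position: [0.582, -0.1867, 0.1876]
eef_rot: [[0.939, 0.001, 0.344], [-0.344, -0.0, 0.939], [0.001, -1.0, -0.0]]
contact_force: [-1.4, 0.3, -0.4]
gripper_width: 0.0169
```

send_rows(translation=[[0,0.04,0],[0,0.04,0]], delta_rot=[[0,0,0],[0,0,0]], hand=[1,1])

```text
t: 9.62
position: [0.5822, -0.1868, 0.1875]
eef_rot: [[0.939, 0.001, 0.344], [-0.344, -0.0, 0.939], [0.001, -1.0, 0.0]]
contact_force: [-0.1, 0.3, 2.4]
gripper_width: 0.0168
```

Run:
```python
from h import *
to([.5816,-.1864,.1875],-20)
```

```text
t 9.62 p [ 0.5822 -0.1868  0.1875] yaw -20.1 tilt [ 1.2e-03 -4.0e-04 -1.0e+00] F [-0.08  0.34  2.43] M [0.003 0.115 0.009] w 0.0168 q6 -1.53
shift cm [-0.08  0.    0.02]
turn [-0.     -0.0018  0.0013]
```

First touch came at TCP z = 0.1876, exactly the height predicted for fully home. I'll relieve the pressure by backing off 0.6 mm, then start the clockwise turn.

send_rows(translation=[[0,-0.06,0],[0,-0.06,0],[0,-0.06,0],[0,-0.06,0],[0,-0.06,0]], delta_rot=[[0,0,0],[0,0,0],[0,0.04,0],[0,0.08,0],[0,0.08,0]], hand=[1,1,1,1,1])

```text
t: 10.03
position: [0.5819, -0.1866, 0.1876]
eef_rot: [[0.908, 0.0, 0.419], [-0.419, -0.0, 0.908], [0.0, -1.0, 0.0]]
contact_force: [0.1, -0.8, 1.4]
gripper_width: 0.0168
```

Run:
```python
from h import *
st()
```

```text
t 10.03 p [ 0.5819 -0.1866  0.1876] yaw -24.78 tilt [ 3.e-04 -1.e-04 -1.e+00] F [ 0.13 -0.8   1.42] M [0.074 0.01  0.036] w 0.0168 q6 -1.45
```

send_rows(translation=[[0,0,0],[0,0,0],[0,0,0],[0,0,0],[0,0,0]], delta_rot=[[0,0.03,0],[0,0.06,0],[0,0.09,0],[0,0.12,0],[0,0.12,0]], hand=[1,1,1,1,1])

```text
t: 10.45
position: [0.5819, -0.1867, 0.1876]
eef_rot: [[0.852, 0.0, 0.523], [-0.523, -0.0, 0.852], [0.0, -1.0, -0.0]]
contact_force: [-0.7, 0.5, 1.1]
gripper_width: 0.0167
```

Run:
```python
from h import *
st()
```

```text
t 10.45 p [ 0.5819 -0.1867  0.1876] yaw -31.55 tilt [ 2.e-04 -2.e-04 -1.e+00] F [-0.69  0.52  1.08] M [-0.078  0.031  0.14 ] w 0.0167 q6 -1.33
```

send_rows(translation=[[0,-0.05,0],[0,-0.05,0],[0,-0.05,0],[0,-0.05,0],[0,-0.05,0]], delta_rot=[[0,0,0],[0,0.03,0],[0,0.06,0],[0,0.09,0],[0,0.09,0]], hand=[1,1,1,1,1])

```text
t: 10.87
position: [0.5815, -0.1866, 0.1876]
eef_rot: [[0.802, -0.001, 0.598], [-0.598, 0.0, 0.802], [-0.001, -1.0, -0.0]]
contact_force: [-0.7, -0.7, -1.9]
gripper_width: 0.0165
```

Run:
```python
from h import *
st()
```

```text
t 10.87 p [ 0.5815 -0.1866  0.1876] yaw -36.69 tilt [-7.e-04  1.e-04 -1.e+00] F [-0.74 -0.7  -1.94] M [-0.086 -0.03   0.147] w 0.0165 q6 -1.24
```

send_rows(translation=[[0,0,0],[0,0,0],[0,0,0],[0,0,0],[0,0,0]], delta_rot=[[0,0.03,0],[0,0.06,0],[0,0.09,0],[0,0.1,0],[0,0.1,0]], hand=[1,1,1,1,1])

```text
t: 11.28
position: [0.5815, -0.1866, 0.1877]
eef_rot: [[0.739, -0.001, 0.674], [-0.674, 0.0, 0.739], [-0.001, -1.0, -0.0]]
contact_force: [0.2, -0.6, -3.1]
gripper_width: 0.0163
```

Run:
```python
from h import *
st()
```

```text
t 11.28 p [ 0.5815 -0.1866  0.1877] yaw -42.35 tilt [-7.e-04  0.e+00 -1.e+00] F [ 0.22 -0.57 -3.09] M [-0.186  0.053  0.233] w 0.0163 q6 -1.14
```

Run:
```python
from h import *
from bench import r
st(); g=r.get_image("wrist"); s=r.get_image("scene"); st(); pickle.dump((g,s),open("ws5.pkl","wb"))
c=proj(s,[.5816,-.1866,.167])[0]; print(c)
cv2.imwrite("pics/ws5.png",np.hstack([crop(s,c,30,28,8),cv2.resize(crop(g,(282,215),60,44,4),(352,480))]))
# bar yaw in tool: far-part left/right edges in wrist image, w2 vs now
for n,f in(("w2",pickle.load(open("w2.pkl","rb"))["frame"]),("now",g["frame"])):
    gr=f.astype(int).max(2)
    E=[]
    for v in range(192,240,4):
        x=np.nonzero(gr[v,262:306]<62)[0]+262; E.append((v,x[0],x[-1]) if len(x) else (v,))
    print(n,E)
```

```text
t 11.28 p [ 0.5815 -0.1866  0.1877] yaw -42.35 tilt [-7.e-04  0.e+00 -1.e+00] F [ 0.22 -0.57 -3.09] M [-0.186  0.053  0.233] w 0.0163 q6 -1.14
t 11.38 p [ 0.5815 -0.1866  0.1877] yaw -42.34 tilt [-7.e-04  0.e+00 -1.e+00] F [-0.51 -1.05 -2.76] M [-0.136  0.072  0.273] w 0.0165 q6 -1.14
[200.37620475 200.5974418 ]
w2 [(192, np.int64(265), np.int64(301)), (196, np.int64(265), np.int64(301)), (200, np.int64(265), np.int64(300)), (204, np.int64(265), np.int64(300)), (208, np.int64(265), np.int64(300)), (212, np.int64(265), np.int64(300)), (216, np.int64(265), np.int64(300)), (220, np.int64(265), np.int64(300)), (224, np.int64(265), np.int64(300)), (228, np.int64(265), np.int64(300)), (232, np.int64(265), np.int64(300)), (236, np.int64(265), np.int64(299))]
now [(192, np.int64(263), np.int64(298)), (196, np.int64(263), np.int64(298)), (200, np.int64(262), np.int64(298)), (204, np.int64(263), np.int64(298)), (208, np.int64(263), np.int64(298)), (212, np.int64(263), np.int64(298)), (216, np.int64(263), np.int64(298)), (220, np.int64(263), np.int64(298)), (224, np.int64(263), np.int64(298)), (228, np.int64(263), np.int64(298)), (232, np.int64(264), np.int64(298)), (236, np.int64(264), np.int64(298))]
```

View pics/ws5.png

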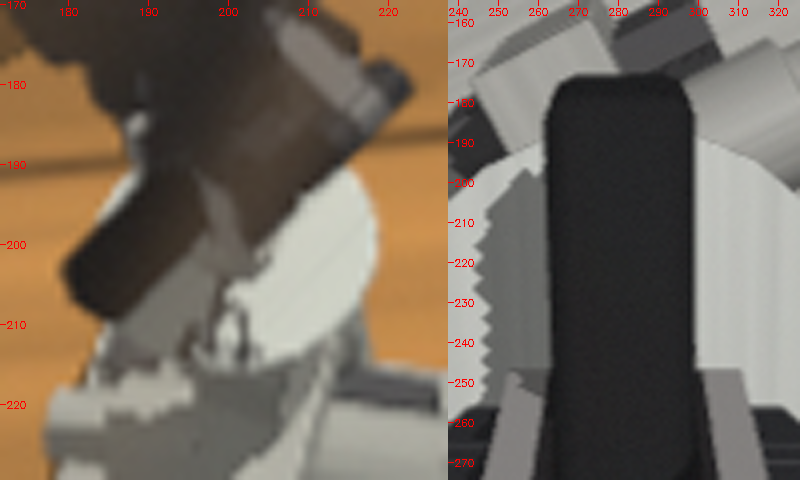

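The left panel (scene) shows the disc with a few dark marks near (202,208), too coarse to read. The right panel (wrist) shows the bar still straight in the pads, turned about 1° at most. I'll use the averaged wrist moment as the main reading and the turn angle as a cross-check.

send_rows(translation=[[0,0,0],[0,0,0],[0,0,0],[0,0,0],[0,0,0]], delta_rot=[[0,0.04,0],[0,0.08,0],[0,0.12,0],[0,0.15,0],[0,0.15,0]], hand=[1,1,1,1,1])

```text
t: 11.8
position: [0.5815, -0.1866, 0.1877]
eef_rot: [[0.629, -0.001, 0.777], [-0.777, -0.0, 0.629], [-0.0, -1.0, -0.001]]
contact_force: [-0.3, -0.9, -3.1]
gripper_width: 0.0164
```

```bash
cat >> h.py <<'E'
def mz(n=8):
    from bench import r
    M=[];F=[]
    for i in range(n):
        g=r.get_image("wrist"); o=r.get_obs(); M.append(o["ft_torque"]); F.append(o["contact_force"])
    M=np.array(M);F=np.array(F); print("Mz",M[:,2].mean().round(3),"+-",(M[:,2].std()/n**.5).round(3),"M",M.mean(0).round(3),"F",F.mean(0).round(2)); st()
    gr=g["frame"].astype(int).max(2); c=[]
    for v in range(192,240,4):
        x=np.nonzero(gr[v,255:306]<62)[0]+255; c.append(((x[0]+x[-1])/2,v))
    c=np.array(c); print("bar slope px/px",np.polyfit(c[:,1],c[:,0],1).round(4), "edges",x[0],x[-1])
    return g
E
python3 -c "
from h import *
mz()"
```

```text
Mz 0.373 +- 0.004 M [-0.259  0.181  0.373] F [-0.85 -1.08 -4.6 ]
t 12.2 p [ 0.5815 -0.1866  0.1877] yaw -51.01 tilt [-5.e-04  1.e-04 -1.e+00] F [-0.24 -0.47 -4.79] M [-0.294  0.221  0.377] w 0.0164 q6 -0.99
bar slope px/px [3.760000e-02 2.715396e+02] edges 263 298
```

The moment is 0.373 N·m at yaw -51°, which is less than the angle estimate suggests. To settle the difference I'll rectify the disc views into the handle frame and read the pointer.

```bash
cat >> h.py <<'E'
def rect(g,c,z,yaw,half=.040,n=260):
    """top-down view of the disc plane, up = handle -x, right = handle z/y axis, n px"""
    k=np.array([[-half,-half],[-half,half],[half,half],[half,-half]]) # (x,z) tool
    a=np.radians(yaw); x=np.array([np.cos(a),np.sin(a)]); zz=np.array([-np.sin(a),np.cos(a)])
    W=np.array([[*(np.array(c)+p*x+q*zz),z] for p,q in k]); uv=proj(g,W).astype(np.float32)
    H=cv2.getPerspectiveTransform(uv,np.float32([[0,0],[n,0],[n,n],[0,n]]))
    return cv2.warpPerspective(g["frame"][:,:,::-1],H,(n,n),flags=cv2.INTER_CUBIC)
E
python3 - <<'E'
from h import *
from bench import r
s=r.get_image("scene"); g=r.get_image("wrist"); t=r.get_image("top"); pickle.dump((s,g,t),open("n6.pkl","wb"))
w1=pickle.load(open("w1.pkl","rb")); d=pickle.load(open("im0.pkl","rb"))
A=rect(w1,(.5549,.2082),.076,-15.2); B=rect(d["scene"],(.5553,.2083),.076,-15.2)
C=rect(s,(.5815,-.1866),.167,-48.5); D=rect(g,(.5815,-.1866),.167,-48.5); S5=pickle.load(open("ws5.pkl","rb"))[1]
E=rect(S5,(.5815,-.1866),.167,-41.2); S4=pickle.load(open("st4.pkl","rb"))[0]; F=rect(S4,(.5836,-.1872),.1945,-20)
cv2.imwrite("pics/disc.png",np.vstack([np.hstack([A,B,F]),np.hstack([D,E,C])]))
E
```

```text
(no output)
```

View pics/disc.png

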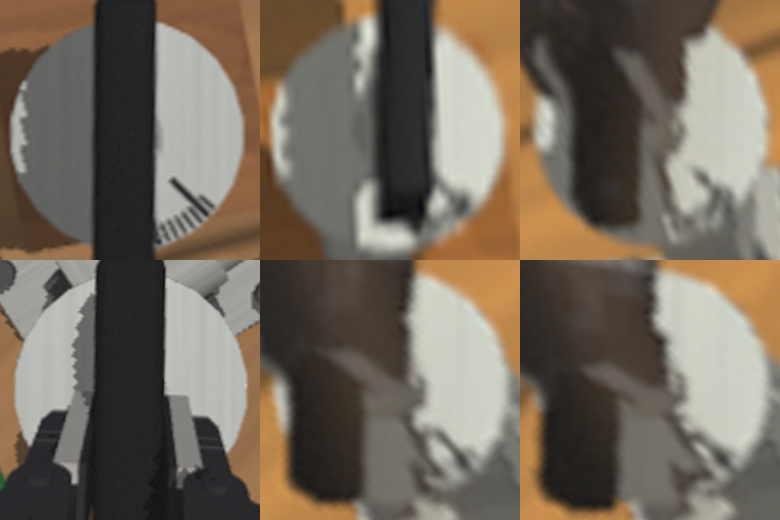

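In the rectified disc, the dark line at 45° lower right (top-left panel, (172,178)–(212,214)) is the long 0.6 tick. The ticks run clockwise from it toward zero under the bar, so the pointer moves toward that line. In the loaded panels a second line sits beside the long tick and gets closer. I'll quantify this with polar profiles.

```bash
cat >> h.py <<'E'
def pol(g,c,z,yaw,r0,r1,a0=25,a1=92,st=2.5,w=0):
    a=np.radians(yaw); x=np.array([np.cos(a),np.sin(a)]); zz=np.array([-np.sin(a),np.cos(a)]); o=[]
    A=np.arange(a0,a1,st)
    for t in np.radians(A):
        rr=np.linspace(r0,r1,12); P=np.array([[*(np.array(c)+q*(np.sin(t)*x+np.cos(t)*zz)),z] for q in rr])
        uv=proj(g,P).astype(np.float32); o.append(cv2.remap(g["frame"].mean(2).astype(np.float32),uv[:,0],uv[:,1],cv2.INTER_LINEAR).mean())
    return A,np.array(o).astype(int)
E
python3 - <<'E'
from h import *
w1=pickle.load(open("w1.pkl","rb")); S4=pickle.load(open("st4.pkl","rb"))[0]; S5=pickle.load(open("ws5.pkl","rb"))[1]; S6=pickle.load(open("n6.pkl","rb"))[0]
for z in(0,.004):
  print("z off",z)
  for n,g,c,zz,y in(("w1",w1,(.5549,.2082),.076,-15.2),("rest",S4,(.5836,-.1872),.1945,-20),("s5",S5,(.5815,-.1866),.167,-41.2),("s6",S6,(.5815,-.1866),.167,-48.5)):
    for r0,r1 in((.018,.025),(.026,.034)):
        A,v=pol(g,c,zz+z,y,r0,r1); print(n,r0,v.tolist())
print(A.tolist())
f=lambda g,c,z,y:cv2.resize(rect(g,c,z,y,.04,500)[240:500,240:500],(390,390),interpolation=cv2.INTER_CUBIC)
cv2.imwrite("pics/z.png",np.hstack([f(S5,(.5815,-.1866),.167,-41.2),f(S6,(.5815,-.1866),.167,-48.5)]))
E
```

```text
z off 0
w1 0.018 [178, 178, 178, 178, 178, 178, 178, 178, 166, 114, 92, 142, 174, 179, 179, 176, 165, 136, 94, 52, 34, 35, 35, 35, 35, 35, 35]
w1 0.026 [179, 179, 179, 179, 178, 178, 176, 134, 135, 65, 101, 124, 158, 134, 157, 139, 155, 144, 151, 132, 81, 38, 34, 36, 35, 35, 35]
rest 0.018 [196, 196, 195, 193, 185, 168, 142, 130, 142, 166, 186, 192, 193, 192, 191, 189, 182, 169, 138, 109, 98, 90, 101, 109, 111, 111, 110]
rest 0.026 [199, 199, 199, 195, 183, 158, 131, 111, 106, 117, 129, 138, 139, 143, 145, 146, 135, 125, 118, 115, 112, 129, 135, 115, 110, 111, 111]
s5 0.018 [199, 199, 198, 195, 188, 169, 137, 119, 139, 158, 164, 164, 143, 118, 97, 87, 93, 99, 101, 101, 103, 106, 110, 111, 111, 111, 111]
s5 0.026 [201, 200, 198, 196, 184, 160, 141, 106, 102, 132, 151, 158, 150, 123, 103, 106, 105, 94, 78, 79, 92, 106, 109, 109, 109, 109, 109]
s6 0.018 [199, 198, 197, 193, 185, 166, 145, 127, 114, 126, 129, 105, 89, 90, 98, 106, 108, 108, 106, 103, 103, 107, 109, 111, 111, 111, 111]
s6 0.026 [200, 200, 198, 194, 181, 156, 126, 102, 97, 131, 142, 127, 99, 95, 99, 98, 91, 87, 79, 78, 86,
[... 625 characters left out ...]
98, 196, 189, 171, 145, 137, 143, 145, 146, 127, 102, 89, 85, 93, 102, 106, 108, 109, 110, 111, 111, 111, 111, 110, 110]
s5 0.026 [201, 201, 200, 199, 190, 171, 139, 100, 126, 155, 170, 162, 141, 101, 98, 104, 97, 79, 78, 92, 106, 110, 110, 110, 110, 110, 109]
s6 0.018 [198, 197, 195, 190, 178, 162, 145, 127, 118, 111, 94, 83, 87, 98, 106, 109, 109, 109, 108, 109, 110, 111, 111, 111, 110, 110, 109]
s6 0.026 [201, 200, 199, 196, 183, 152, 120, 98, 122, 149, 132, 102, 92, 95, 95, 90, 85, 77, 79, 91, 104, 109, 110, 110, 110, 109, 109]
[25.0, 27.5, 30.0, 32.5, 35.0, 37.5, 40.0, 42.5, 45.0, 47.5, 50.0, 52.5, 55.0, 57.5, 60.0, 62.5, 65.0, 67.5, 70.0, 72.5, 75.0, 77.5, 80.0, 82.5, 85.0, 87.5, 90.0]
```

View pics/z.png

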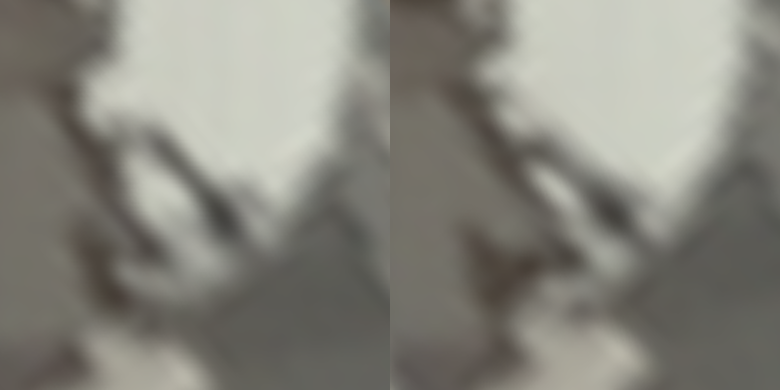

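The pointer reads about 0.24–0.28 and then 0.34–0.39, while the moment reads 0.253 and 0.373. The two agree, so I'll use the moment and turn further in steps.

send_rows(translation=[[0,0,0],[0,0,0],[0,0,0],[0,0,0],[0,0,0]], delta_rot=[[0,0.04,0],[0,0.08,0],[0,0.12,0],[0,0.16,0],[0,0.18,0]], hand=[1,1,1,1,1])

```text
t: 12.77
position: [0.5815, -0.1866, 0.1878]
eef_rot: [[0.478, -0.001, 0.878], [-0.878, 0.0, 0.478], [-0.0, -1.0, -0.0]]
contact_force: [-1.1, -1.1, -5.9]
gripper_width: 0.0165
```

```bash
python3 -c "
from h import *
mz()"
```

```text
Mz 0.566 +- 0.009 M [-0.297  0.321  0.566] F [-1.17 -1.47 -6.95]
t 13.17 p [ 0.5816 -0.1866  0.1878] yaw -61.32 tilt [-5.e-04  1.e-04 -1.e+00] F [-1.65 -2.34 -6.79] M [-0.304  0.341  0.608] w 0.0167 q6 -0.81
bar slope px/px [4.460000e-02 2.692098e+02] edges 263 297
```

send_rows(translation=[[0,0.02,0],[0,0.02,0],[0,0.02,0],[0,0.02,0]], delta_rot=[[0,0.01,0],[0,0.02,0],[0,0.03,0],[0,0.03,0]], hand=[1,1,1,1])

```text
t: 13.5
position: [0.5817, -0.1867, 0.1878]
eef_rot: [[0.452, -0.0, 0.892], [-0.892, -0.0, 0.452], [-0.0, -1.0, -0.0]]
contact_force: [-1.9, -1.0, -6.2]
gripper_width: 0.0165
```

Run:
```python
from h import *
mz(12)
from bench import r
s=r.get_image("scene"); pickle.dump(s,open("s7.pkl","wb"))
for y in(-58.5,-60):
  for r0,r1 in((.018,.025),(.026,.034)): print(pol(s,(.5815,-.1866),.167,y,r0,r1)[1].tolist())
```

```text
Mz 0.584 +- 0.008 M [-0.331  0.491  0.584] F [-2.44 -1.34 -6.22]
t 14.1 p [ 0.5817 -0.1866  0.1878] yaw -63.07 tilt [-1.e-04  0.e+00 -1.e+00] F [-2.65 -1.27 -6.52] M [-0.389  0.524  0.581] w 0.0167 q6 -0.78
bar slope px/px [4.850000e-02 2.681597e+02] edges 262 297
[194, 193, 191, 189, 185, 169, 147, 109, 81, 82, 93, 103, 108, 110, 110, 110, 110, 109, 107, 105, 103, 105, 108, 110, 110, 110, 110]
[198, 198, 197, 195, 187, 168, 131, 95, 84, 97, 109, 122, 114, 103, 96, 91, 86, 84, 78, 74, 81, 95, 104, 108, 110, 112, 111]
[193, 192, 190, 188, 176, 159, 124, 88, 79, 89, 100, 107, 109, 110, 110, 110, 109, 108, 106, 103, 104, 107, 109, 110, 110, 110, 110]
[198, 197, 196, 194, 175, 148, 108, 85, 91, 103, 119, 119, 106, 98, 93, 88, 85, 81, 75, 77, 89, 101, 107, 109, 112, 112, 110]
```

Moment 0.584 and the pointer now merges with the 0.6 tick in a single line at about 45°. A last small turn of 0.014 rad, then hold.

send_rows(translation=[[0,0.02,0],[0,0.02,0],[0,0.02,0],[0,0.02,0],[0,0.02,0]], delta_rot=[[0,0.007,0],[0,0.014,0],[0,0.014,0],[0,0.014,0],[0,0.014,0]], hand=[1,1,1,1,1])

```text
t: 14.57
position: [0.5818, -0.1867, 0.1877]
eef_rot: [[0.44, 0.0, 0.898], [-0.898, -0.0, 0.44], [0.0, -1.0, 0.0]]
contact_force: [-2.5, -1.6, -4.4]
gripper_width: 0.0168
```

```bash
python3 -c "
from h import *
mz(16)"
```

```text
Mz 0.614 +- 0.005 M [-0.357  0.619  0.614] F [-2.64 -1.7  -2.84]
t 15.37 p [ 0.5818 -0.1867  0.1877] yaw -63.88 tilt [ 2.e-04 -1.e-04 -1.e+00] F [-2.74 -1.65 -2.2 ] M [-0.294  0.602  0.639] w 0.0169 q6 -0.77
bar slope px/px [5.81000e-02 2.66102e+02] edges 263 297
```

send_rows(translation=[[0,0,0],[0,0,0],[0,0,0],[0,0,0],[0,0,0]], delta_rot=[[0,0,0],[0,0,0],[0,0,0],[0,0,0],[0,0,0]], hand=[1,1,1,1,1])

```text
t: 15.78
position: [0.5818, -0.1867, 0.1877]
eef_rot: [[0.44, 0.0, 0.898], [-0.898, -0.0, 0.44], [0.0, -1.0, 0.0]]
contact_force: [-3.1, -1.6, -1.2]
gripper_width: 0.0166
```

```bash
python3 -c "
from h import *
mz(16)"
```

```text
Mz 0.595 +- 0.008 M [-0.337  0.597  0.595] F [-2.56 -1.47 -0.9 ]
t 16.58 p [ 0.5818 -0.1866  0.1876] yaw -63.88 tilt [ 1.e-04 -0.e+00 -1.e+00] F [-2.66 -1.66 -0.86] M [-0.312  0.593  0.567] w 0.0165 q6 -0.77
bar slope px/px [5.330000e-02 2.671725e+02] edges 263 297
```

send_rows(translation=[[0,0,0],[0,0,0],[0,0,0],[0,0,0],[0,0,0]], delta_rot=[[0,0,0],[0,0,0],[0,0,0],[0,0,0],[0,0,0]], hand=[1,1,1,1,1])

```text
t: 17.0
position: [0.5818, -0.1866, 0.1876]
eef_rot: [[0.44, 0.0, 0.898], [-0.898, -0.0, 0.44], [0.0, -1.0, 0.0]]
contact_force: [-2.7, -2.0, -1.0]
gripper_width: 0.0167
```

```bash
python3 -c "
from h import *
mz(12)"
```

```text
Mz 0.608 +- 0.008 M [-0.335  0.544  0.608] F [-2.34 -1.41  0.23]
t 17.6 p [ 0.5818 -0.1866  0.1876] yaw -63.87 tilt [ 1.e-04 -0.e+00 -1.e+00] F [-2.54 -1.79  0.28] M [-0.32   0.561  0.581] w 0.0166 q6 -0.77
bar slope px/px [5.330000e-02 2.671725e+02] edges 263 297
```

The reading held at 0.60–0.61 from about 14.5 s to 17.6 s. I'll ease off now.

send_rows(translation=[[0,-0.03,0],[0,-0.03,0],[0,-0.03,0],[0,-0.03,0],[0,-0.03,0]], delta_rot=[[0,-0.06,0],[0,-0.15,0],[0,-0.24,0],[0,-0.31,0],[0,-0.35,0]], hand=[1,1,1,1,1])

```text
t: 18.02
position: [0.582, -0.1864, 0.1877]
eef_rot: [[0.724, 0.0, 0.69], [-0.69, 0.0, 0.724], [-0.0, -1.0, 0.001]]
contact_force: [-0.3, -1.4, -1.1]
gripper_width: 0.0167
```

send_rows(translation=[[0,0,0],[0,0,0],[0,0,0],[0,0,0],[0,0,0]], delta_rot=[[0,-0.04,0],[0,-0.08,0],[0,-0.12,0],[0,-0.15,0],[0,-0.15,0]], hand=[1,1,1,1,1])

```text
t: 18.43
position: [0.5821, -0.1864, 0.1877]
eef_rot: [[0.817, 0.001, 0.576], [-0.576, 0.001, 0.817], [0.0, -1.0, 0.001]]
contact_force: [-1.0, 0.0, -2.8]
gripper_width: 0.0164
```

```bash
python3 -c "
from h import *
mz(6)"
```

```text
Mz 0.143 +- 0.007 M [-0.047 -0.003  0.143] F [ 0.11 -0.61 -2.94]
t 18.73 p [ 0.5818 -0.1865  0.1877] yaw -35.27 tilt [ 0.e+00  3.e-04 -1.e+00] F [ 0.4  -1.37 -3.  ] M [-0.053 -0.031  0.141] w 0.0165 q6 -1.27
bar slope px/px [-1.010000e-02  2.837762e+02] edges 264 299
```

send_rows(translation=[[0,0,0],[0,0,0],[0,0,0],[0,0,0],[0,0,0]], delta_rot=[[0,-0.05,0],[0,-0.1,0],[0,-0.15,0],[0,-0.19,0],[0,-0.19,0]], hand=[1,1,1,1,1])

```text
t: 19.15
position: [0.5818, -0.1865, 0.1878]
eef_rot: [[0.912, 0.0, 0.411], [-0.411, 0.0, 0.912], [-0.0, -1.0, 0.0]]
contact_force: [0.3, -0.0, -2.7]
gripper_width: 0.0165
```

```bash
python3 -c "
from h import *
mz(6)"
```

```text
Mz 0.011 +- 0.015 M [ 0.053 -0.045  0.011] F [-0.11  0.14 -3.34]
t 19.45 p [ 0.5818 -0.1866  0.1879] yaw -24.39 tilt [ 0.e+00  1.e-04 -1.e+00] F [ 0.1  -0.29 -3.66] M [ 0.091 -0.055  0.068] w 0.0165 q6 -1.46
bar slope px/px [-4.800000e-03  2.833205e+02] edges 265 299
```

The torque is zero and the lateral forces are gone. I'll lift straight up.

send_rows(translation=[[0,-0.2,0],[0,-0.5,0],[0,-0.9,0],[0,-1.4,0],[0,-1.9,0]], delta_rot=[[0,0,0],[0,0,0],[0,0,0],[0,0,0],[0,0,0]], hand=[1,1,1,1,1])

```text
t: 19.87
position: [0.5818, -0.1867, 0.2076]
eef_rot: [[0.911, 0.0, 0.412], [-0.412, -0.0, 0.911], [0.0, -1.0, -0.0]]
contact_force: [-0.4, 0.3, -2.8]
gripper_width: 0.0167
```

send_rows(translation=[[0,-0.8,0],[0,-1.6,0],[0,-2.2,0],[0,-2.4,0],[0,-2.4,0]], delta_rot=[[0,0,0],[0,0,0],[0,0,0],[0,0,0],[0,0,0]], hand=[1,1,1,1,1])

```text
t: 20.28
position: [0.5822, -0.1868, 0.2319]
eef_rot: [[0.911, 0.002, 0.412], [-0.412, -0.0, 0.911], [0.002, -1.0, 0.0]]
contact_force: [0.1, -0.0, -3.6]
gripper_width: 0.0165
```

```bash
sed -i 's/"w2.pkl"/__import__("sys").argv[1]/' key.py
python3 - <<'E'
from h import *
from bench import r
st(); g=r.get_image("wrist"); pickle.dump(g,open("w8.pkl","wb"))
to([.5563,.2074,.2303],-15.1)
E
python3 key.py w8.pkl
```

```text
t 20.28 p [ 0.5822 -0.1868  0.2319] yaw -24.34 tilt [ 1.5e-03 -5.0e-04 -1.0e+00] F [ 0.06 -0.04 -3.64] M [-0.003  0.041 -0.066] w 0.0165 q6 -1.46
t 20.33 p [ 0.5819 -0.1867  0.2313] yaw -24.34 tilt [ 6.e-04 -2.e-04 -1.e+00] F [-0.15 -0.43 -3.45] M [ 0.003 -0.005  0.01 ] w 0.0165 q6 -1.46
shift cm [-18.57   0.09  34.85]
turn [ 0.     -0.1612  0.0006]
[[221, 196], [222, 202], [225, 208], [228, 214], [226, 220], [224, 226], [223, 232], [222, 238], [222, 244]]
disc y 0.018 [-0.0171  0.0005  0.0356] 0.0044
   fixed r [-0.0168  0.0003]
disc y 0.0205 [-0.0163  0.0005  0.0361] 0.0044
   fixed r [-0.0164  0.0006]
bar far column from v=165 [171, 171, 172, 172, 172, 172, 172, 172, 132, 62, 29, 30, 31, 33, 33, 36, 37, 38, 39, 39, 39, 40, 40, 40, 40]
```

The key sits unchanged in the grip, with the bar end at v≈174 as before. I'll carry it back over the stand.

send_rows(translation=[[-0.4,0,0.8],[-1.5,0,2.8],[-2.9,0,5.5],[-4.4,0,8.3],[-5.9,0,11.1]], delta_rot=[[0,0,0],[0,0,0],[0,0,0],[0,0,0],[0,0,0]], hand=[1,1,1,1,1])

```text
t: 20.75
position: [0.573, -0.0596, 0.2303]
eef_rot: [[0.911, -0.001, 0.413], [-0.413, 0.0, 0.911], [-0.001, -1.0, -0.0]]
contact_force: [2.0, -0.9, -2.9]
gripper_width: 0.0165
```

send_rows(translation=[[-1.5,0,2.8],[-3,0,5.6],[-4.5,0,8.4],[-6,0,11.2],[-7.5,0,14.0]], delta_rot=[[0,-0.03,0],[0,-0.06,0],[0,-0.1,0],[0,-0.13,0],[0,-0.16,0]], hand=[1,1,1,1,1])

```text
t: 21.17
position: [0.5621, 0.0993, 0.2304]
eef_rot: [[0.966, -0.001, 0.26], [-0.26, 0.0, 0.966], [-0.001, -1.0, -0.0]]
contact_force: [0.1, 0.3, -3.0]
gripper_width: 0.0165
```

Run:
```python
from h import *
to([.5568,.2072,.2303],-15.1)
```

```text
t 21.17 p [0.5621 0.0993 0.2304] yaw -15.08 tilt [-9.e-04  1.e-04 -1.e+00] F [ 0.08  0.33 -3.01] M [ 0.006 -0.054  0.013] w 0.0165 q6 -1.14
shift cm [-3.320e+00  1.000e-02  1.028e+01]
turn [ 0.0002  0.0003 -0.0009]
```

send_rows(translation=[[-0.9,0,2.8],[-1.8,0,5.6],[-2.6,0,8.1],[-3.1,0,9.7],[-3.3,0,10.25]], delta_rot=[[0,0,0],[0,0,0],[0,0,0],[0,0,0],[0,0,0]], hand=[1,1,1,1,1])

```text
t: 21.58
position: [0.5572, 0.2079, 0.2303]
eef_rot: [[0.966, -0.001, 0.26], [-0.26, 0.001, 0.966], [-0.001, -1.0, 0.0]]
contact_force: [-0.3, 1.1, -3.2]
gripper_width: 0.0168
```

send_rows(translation=[[0,0,0],[0,1,0],[0,3,0],[0,5.5,0],[0,7.5,0]], delta_rot=[[0,0,0],[0,0,0],[0,0,0],[0,0,0],[0,0,0]], hand=[1,1,1,1,1])

```text
t: 22.0
position: [0.5576, 0.2032, 0.1539]
eef_rot: [[0.965, -0.001, 0.263], [-0.263, -0.001, 0.965], [-0.001, -1.0, -0.001]]
contact_force: [-0.5, -0.7, -3.7]
gripper_width: 0.0166
```

send_rows(translation=[[0,0.8,0],[0,1.2,0],[0,1.2,0],[0,1.2,0],[0,1.2,0]], delta_rot=[[0,0,0],[0,0,0],[0,0,0],[0,0,0],[0,0,0]], hand=[1,1,1,1,1])

```text
t: 22.42
position: [0.559, 0.2049, 0.1451]
eef_rot: [[0.965, 0.002, 0.262], [-0.262, 0.001, 0.965], [0.002, -1.0, 0.001]]
contact_force: [-0.1, 0.6, -2.9]
gripper_width: 0.0167
```

Run:
```python
from h import *
from bench import r
to([.5568,.2072,.0965],-15.1)
g=r.get_image("scene"); w=r.get_image("wrist"); pickle.dump((g,w),open("sw9.pkl","wb")); st()
```

```text
t 22.42 p [0.559  0.2049 0.1451] yaw -15.19 tilt [ 1.9e-03  6.0e-04 -1.0e+00] F [-0.11  0.62 -2.86] M [-0.025 -0.08   0.032] w 0.0167 q6 -0.96
shift cm [-0.28  4.86  0.16]
turn [-0.0011 -0.0015  0.0017]
t 22.52 p [0.5588 0.205  0.145 ] yaw -15.17 tilt [ 1.8e-03  6.0e-04 -1.0e+00] F [ 0.02  0.16 -2.65] M [ 0.013 -0.044  0.037] w 0.0165 q6 -0.96
```

send_rows(translation=[[-0.1,0,0.1],[-0.22,0.4,0.17],[-0.22,0.8,0.17],[-0.22,1.2,0.17],[-0.22,1.2,0.17]], delta_rot=[[0,0,0],[0,0,0],[0,0,0],[0,0,0],[0,0,0]], hand=[1,1,1,1,1])

```text
t: 22.93
position: [0.5557, 0.2069, 0.1307]
eef_rot: [[0.965, -0.002, 0.262], [-0.262, -0.001, 0.965], [-0.001, -1.0, -0.001]]
contact_force: [0.1, -0.6, -3.3]
gripper_width: 0.0164
```

send_rows(translation=[[0,0,0],[0,0,0],[0,0,0]], delta_rot=[[0,0,0],[0,0,0],[0,0,0]], hand=[1,1,1])

```text
t: 23.18
position: [0.5566, 0.2071, 0.132]
eef_rot: [[0.965, 0.0, 0.262], [-0.262, 0.0, 0.965], [0.0, -1.0, 0.0]]
contact_force: [0.1, -0.1, -3.4]
gripper_width: 0.0168
```

Run:
```python
from h import *
to([.5568,.2072,.0965],-15.1)
```

```text
t 23.18 p [0.5566 0.2071 0.132 ] yaw -15.17 tilt [ 2.e-04  1.e-04 -1.e+00] F [ 0.1  -0.1  -3.37] M [-0.025 -0.096 -0.013] w 0.0168 q6 -0.95
shift cm [0.02 3.55 0.02]
turn [-0.0001 -0.0013  0.0001]
```

send_rows(translation=[[0,0.3,0],[0,0.7,0],[0,1.1,0],[0,1.5,0],[0,1.5,0]], delta_rot=[[0,0,0],[0,0,0],[0,0,0],[0,0,0],[0,0,0]], hand=[1,1,1,1,1])

```text
t: 23.6
position: [0.5558, 0.2068, 0.1157]
eef_rot: [[0.965, -0.002, 0.262], [-0.262, -0.001, 0.965], [-0.001, -1.0, -0.001]]
contact_force: [-1.0, -0.2, -3.6]
gripper_width: 0.0165
```

Run:
```python
from h import *
to([.5568,.2072,.0965],-15.1)
```

```text
t 23.6 p [0.5558 0.2068 0.1157] yaw -15.17 tilt [-1.5e-03 -6.0e-04 -1.0e+00] F [-1.   -0.17 -3.61] M [-0.045 -0.017 -0.016] w 0.0165 q6 -0.95
shift cm [0.09 1.92 0.07]
turn [ 0.001  -0.0012 -0.0013]
```

It has entered the hole without contact. Next, down to just above the floor.

send_rows(translation=[[0,0.4,0],[0,0.9,0],[0,1.4,0],[0,1.7,0],[0,1.7,0]], delta_rot=[[0,0,0],[0,0,0],[0,0,0],[0,0,0],[0,0,0]], hand=[1,1,1,1,1])

```text
t: 24.02
position: [0.5558, 0.2068, 0.0989]
eef_rot: [[0.965, -0.001, 0.262], [-0.262, -0.001, 0.965], [-0.001, -1.0, -0.001]]
contact_force: [0.3, -0.3, -2.4]
gripper_width: 0.0163
```

send_rows(translation=[[0,0.05,0],[0,0.1,0],[0,0.1,0]], delta_rot=[[0,0,0],[0,0,0],[0,0,0]], hand=[1,1,1])

```text
t: 24.27
position: [0.5565, 0.2071, 0.099]
eef_rot: [[0.965, 0.0, 0.262], [-0.262, 0.0, 0.965], [0.0, -1.0, 0.0]]
contact_force: [0.6, -0.7, -3.8]
gripper_width: 0.0164
```

Run:
```python
from h import *
to([.5568,.2072,.0965],-15.1)
```

```text
t 24.27 p [0.5565 0.2071 0.099 ] yaw -15.17 tilt [ 2.e-04  1.e-04 -1.e+00] F [ 0.58 -0.7  -3.84] M [ 0.004 -0.002 -0.047] w 0.0164 q6 -0.95
shift cm [0.02 0.25 0.02]
turn [-0.0001 -0.0013  0.0002]
```

send_rows(translation=[[0,0.1,0],[0,0.2,0],[0,0.2,0],[0,0.2,0]], delta_rot=[[0,0,0],[0,0,0],[0,0,0],[0,0,0]], hand=[1,1,1,1])

```text
t: 24.6
position: [0.5564, 0.2071, 0.0969]
eef_rot: [[0.965, -0.0, 0.262], [-0.262, -0.0, 0.965], [-0.0, -1.0, -0.0]]
contact_force: [-0.7, -0.1, -3.1]
gripper_width: 0.0168
```

send_rows(translation=[[0,0.05,0],[0,0.05,0],[0,0.05,0]], delta_rot=[[0,0,0],[0,0,0],[0,0,0]], hand=[1,1,1])

```text
t: 24.85
position: [0.5566, 0.2072, 0.0966]
eef_rot: [[0.965, 0.0, 0.262], [-0.262, 0.0, 0.965], [0.0, -1.0, 0.0]]
contact_force: [-0.5, 0.1, -0.2]
gripper_width: 0.017
```

Run:
```python
from h import *
to([.5568,.2072,.0965],-15.1)
```

```text
t 24.85 p [0.5566 0.2072 0.0966] yaw -15.17 tilt [ 4.e-04  2.e-04 -1.e+00] F [-0.53  0.15 -0.2 ] M [-0.084  0.054 -0.001] w 0.017 q6 -0.95
shift cm [0.02 0.01 0.01]
turn [-0.0003 -0.0013  0.0003]
```

The key's weight is resting on the floor (Fz ≈ 0 at z = 0.0966, matching the original height). I'll release and retreat.

send_rows(translation=[[0,0,0],[0,0,0],[0,0,0],[0,0,0],[0,0,0]], delta_rot=[[0,0,0],[0,0,0],[0,0,0],[0,0,0],[0,0,0]], hand=[0.4,0,-0.5,-0.8,-0.8])

```text
t: 25.27
position: [0.5565, 0.2071, 0.0965]
eef_rot: [[0.965, 0.0, 0.262], [-0.262, 0.0, 0.965], [0.0, -1.0, 0.0]]
contact_force: [0.4, 0.3, -0.1]
gripper_width: 0.0727
```

Run:
```python
from h import *
st()
```

```text
t 25.27 p [0.5565 0.2071 0.0965] yaw -15.17 tilt [ 2.e-04  1.e-04 -1.e+00] F [ 0.42  0.3  -0.12] M [ 0.02  -0.029  0.01 ] w 0.0727 q6 -0.95
```

send_rows(translation=[[0,0,0],[0,0,0],[0,-1,0],[0,-3,0],[0,-5,0]], delta_rot=[[0,0,0],[0,0,0],[0,0,0],[0,0,0],[0,0,0]], hand=[-0.8,-0.8,-0.8,-0.8,-0.8])

```text
t: 25.68
position: [0.5559, 0.2069, 0.1469]
eef_rot: [[0.965, -0.002, 0.262], [-0.262, -0.001, 0.965], [-0.001, -1.0, -0.001]]
contact_force: [-0.1, 0.2, -0.2]
gripper_width: 0.0768
```

send_rows(translation=[[0,-2.5,0],[0,-5,0],[0,-7,0],[0,-8,0],[0,-8,0]], delta_rot=[[0,0,0],[0,0,0],[0,0,0],[0,0,0],[0,0,0]], hand=[-0.8,-0.8,-0.8,-0.8,-0.8])

```text
t: 26.1
position: [0.5577, 0.2076, 0.2294]
eef_rot: [[0.965, 0.004, 0.262], [-0.262, 0.002, 0.965], [0.004, -1.0, 0.003]]
contact_force: [0.1, 0.2, -0.3]
gripper_width: 0.0766
```

Run:
```python
from h import *
from bench import r
st(); w=r.get_image("wrist"); s=r.get_image("scene"); t=r.get_image("top"); st(); pickle.dump((w,s,t),open("f.pkl","wb"))
d=pickle.load(open("im0.pkl","rb"))
c=proj(s,[.555,.208,.08])[0]; c2=proj(s,[.581,-.187,.08])[0]
A=np.hstack([crop(d["scene"],c,32,33,4),crop(s,c,32,33,4),crop(s,c2,32,33,4)])
B=cv2.resize(w["frame"][:,:,::-1],(453,340)); C=cv2.resize(s["frame"][:,:,::-1],(339,340))
cv2.imwrite("pics/f.png",np.vstack([A,np.hstack([B,C])])); print(A.shape)
```

```text
t 26.1 p [0.5577 0.2076 0.2294] yaw -15.17 tilt [ 0.0044  0.0016 -1.    ] F [ 0.15  0.24 -0.26] M [ 0.084 -0.039  0.031] w 0.0766 q6 -0.95
t 26.25 p [0.5558 0.2068 0.2253] yaw -15.17 tilt [-1.4e-03 -6.0e-04 -1.0e+00] F [-0.16 -0.4  -0.64] M [ 0.012  0.06  -0.015] w 0.0767 q6 -0.95
(256, 792, 3)
```

View pics/f.png

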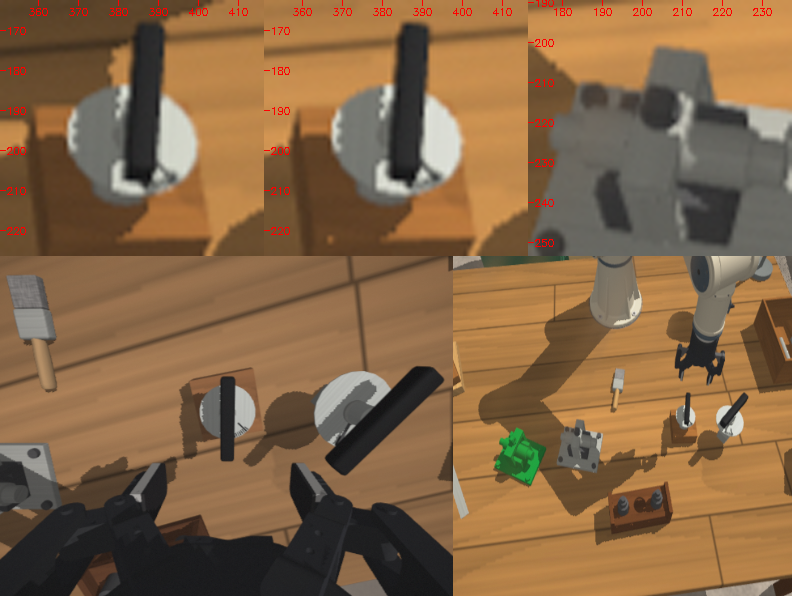

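The last picture shows the key upright in its stand at (385,195), the same place as at the start in the left panel. The fixture, rack, parts and brush are undisturbed, and the gripper is open and clear. I'm handing in.

```bash
python3 -c "
from bench import r
print(r.hand_in())"
```

```text
the job is handed in; nothing more can be done
None
```

I did the clamp screw check and handed it in at about 26 s of the 64 s allowed. The key read about 0.6 N·m for 3 s and is back upright in its stand.

- **Fit:** the socket floor touched the screw at the height I had predicted for fully home. I pressed about 5 N at first, then backed off. Near the end of the hold the vertical force drifted to about 3 N downward, and I relieved it when easing off.
- **Torque:** the averaged wrist moment stayed between 0.595 and 0.614 N·m from about 14.5 s to 17.6 s. Single readings were noisy by about 0.02–0.03; the highest I saw was 0.64. In the scene camera the pointer lined up with the long 0.6 tick, but at that resolution it is only good to about 0.03 N·m.
- **Easing off:** I turned back to zero torque inside the free play, with no loosening torque measured beyond noise, and lifted away without drag.
- **Final check:** the last picture shows the key where it started and the gripper open and clear. The rack, parts and brush look undisturbed.

**Disagreements:**
- The bar twisted about 3–4° in the pads under load and sprang back.
- The socket met the flats about 3–4° later than my camera estimate of the screw's yaw predicted. For that reason I trusted the moment and the pointer over the turn angle.

I did not directly measure the screw corner to confirm the screw never turned.

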